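Clear the fired ceramic specimens into their trays and load the measuring stage

ROBOT

A 7-joint arm with a two-finger parallel gripper is mounted at the origin on the work surface. World frame = base frame: x ahead of the robot, y to its left, z up, the work surface at z = 0. Lengths are in m, angles in rad, forces in N, time in s.
With the tool pointing down it reaches from about 0.4 to 0.875 m from the base axis. Payload 19.3 kg.
Tool frame: the origin (TCP) lies between the finger pads; the fingertips stand ahead of it and the grasp point (between the pads) lies 8 mm behind it (bot.tip_extent is the x of the fingertips in the tool frame, in m); x points along the fingers, y is the direction in which the jaws open and shut, and the axes are right-handed (so a half turn about x gives the same grasp; the last joint's range is limited). The gripper opens to 85 mm and grips with 20 to 120 N. Pads are 22 mm wide; open, the fingers measure 114 mm over their backs; the gripper's body (76 mm by 85 mm) begins 54 mm behind the grasp point. The pads swing forward as they close: fully open they stand 13 mm farther back than shut.
Start: joints at [-1.29, 0.521, -0.036, 1.599, 0.021, 1.021, -0.113], TCP at [0.215, 0.587, 0.242] pointing down, gripper open.
Joint ranges: [-2.91, 2.91], [-0.3, 2.13], [-1.5, 1.42], [0.17, 2.43], [-1.26, 4.41], [0.16, 1.93], [-2.52, 2.52]. Speed limits (rad/s): [1.89, 1.89, 2.39, 2.39, 3.01, 3.01, 3.01].

INTERFACE

Orientations are given as [roll, pitch, yaw] about the fixed x, y, z axes, in that order (R = Rz(yaw) Ry(pitch) Rx(roll)).
In Python, from workcell import observe, grab_frame, camera_info, bot, nets gives the robot as it stands.
- The arm moves only by the tool jog_arm, never from a script. Its argument "commands" is a list of rows, each a list of 6 numbers: the shift along the tool's x, y, z in mm, then the turn, a rotation vector about the tool's x, y, z in rad. A call has 1 to 20 rows; each row shifts and turns the pose as measured when the row begins, along the tool's axes as they then stand; what a row does not reach is not made up. A row lasts 1/10 s, in which the tool goes at most 50 mm and 8.59 degrees, less where a joint would pass 70% of its speed; a pose out of reach is approached as far as the arm can. A call is refused whole if a number of a shift passes 50 or a number of a turn 0.15, either way. A call with a gripper value outside its range is refused whole. "gripper" is the closure in counts, from 0 (fully open) to 255 (shut), set as the call begins (left out, the last holds). The fingers move at their own pace and stop on an object; "newtons" is the grip in N (left out, the last holds). Time passes only in rows, so rows that do not move let the fingers close. It gives the time, the measured TCP pose, the force and the opening at its end, in the units of the state.
- observe(): the state, without advancing time (a new reading comes with each control period).
- grab_frame(name): name is "scene" or "top" or "wrist"; returns the picture (420x560x3 uint8, red, green, blue); there is no depth.
- camera_info(name): a dict with "fov_y" (degrees; the focal length in pixels is half the picture's height over the tangent of half this angle, whatever the lens; pixels are square), "cx", "cy" (the principal point, pixels), "R" (3x3) and "t" (3): a world point X has camera coordinates R X + t; the wrist camera has in their place "tool_from_camera" (4x4, takes a point from camera to tool coordinates, whose origin is the TCP and whose axes are the tool frame's). Camera axes: x right, y down, z forward; pixel columns grow to the right and rows downward; lengths in m; the calibration is good to about 2 mm. A picture is of the moment at which its call begins: read the wrist's pose just before it. camera_info takes no time and is no camera call.
- bot.job_done(): hands the job in, once; it reports no verdict.
Trained networks look in the newest picture that a camera, given by its name, has taken for a name from the list of things; names that differ only in an ending like _2 or _b are one class to them, and where a whole thing is asked for, a point or a joint stands for the part that bears it (a point fixed in the world has none). Each returns a list of dicts, best first, with "p" (0 to 1); they miss things now and then, are a little off and sometimes report something else, mostly with a low value. They report only what shows in the picture. A call takes as long as a camera call. They do not tell look-alikes from the thing itself.
- nets.find_in(camera, name): "rect" ([left, top, right, bottom] in pixels, round what is visible of it).
- nets.silhouettes(camera, name): "mask" (420x560 bool, what is visible of it) and "rect" ([left, top, right, bottom] in pixels, round what is visible of it).
- nets.pinpoint(camera, name): "location" ([column, row] in pixels: a listed point, or the origin of a listed thing).
The state is a dict: "clock": time; "qpos": joint angles; "qd": joint speeds; "joint_efforts": joint torques, N m; "position": TCP position; "tool_rot": TCP orientation; "force": force on the tool from outside, world axes, zero at the start; "moment": the same for the moment, N m; "grip_width": finger opening in m.
Only numpy, scipy, OpenCV 4.12 (cv2) and the standard library are available. Lean on these libraries where they do the work, as an engineer would, in place of code of your own. Each camera call takes 0.05 s, during which the arm holds its last target.

TASK

Take the stack of ceramic specimens apart: put the ring flat in the round tray, the hexagonal block flat in the hexagonal tray and the square tile flat in the square tray. Only when those three are put away, set the disc flat and centred on the round plate of the measuring stage, and let go of everything. Do not displace or knock over the small jar and the black lens tube standing nearby.

Things in the scene. Friction and masses are not known exactly. Their poses are not given: they have to be found in the camera images.
- ring: White ceramic ring, outer diameter 38 mm, through hole 16 mm, 20 mm high, about 75 g. Origin: centre of its underside, z up. At the start it lies on the hexagonal block, top of the stack of three (hexagonal block below it, and under that either the square tile or the disc, on a terracotta-coloured fixed plate 90 x 90 x 6 mm). All ceramic pieces are rigid and rest freely on one another.
- hex_block: Dark grey ceramic hexagonal block, 46 mm across flats (53 mm across corners), 18 mm high, about 130 g. Origin: centre of its underside, z up; one pair of parallel flats faces along +x and -x, the other pairs are turned by 60 and 120 degrees about z. At the start it is the middle of the stack of three.
- square_tile: White ceramic square tile, 56 x 56 mm, 18 mm thick, about 220 g. Origin: centre of its underside, z up, x and y square to its sides. At the start it lies on a fixed terracotta-coloured plate 6 mm thick, either as the bottom of the stack or alone on the second such plate; the disc has the other one.
- disc: White ceramic solid disc, diameter 62 mm, 18 mm thick, about 210 g. Origin: centre of its underside, z up. At the start it lies on a fixed terracotta-coloured plate 6 mm thick, either as the bottom of the stack or alone on the second such plate; the square tile has the other one.
- round_tray: Fixed shallow tray, grey floor with a low black rim, round, 62 mm outside and 56 mm inside diameter. Floor top 4 mm above the table, rim top 8 mm above the table. Origin: centre of its underside, on the table, z up; x and y have no meaning. Stands at a different spot of the work area at each start.
- hex_tray: Fixed shallow tray, grey floor with a low black rim, hexagonal, 64 mm across flats inside, rim wall 3 mm. Floor top 4 mm above the table, rim top 8 mm above the table. Origin: centre of its underside, on the table, z up; one pair of its parallel sides faces along +x and -x, as on the hexagonal block. Stands at a different spot of the work area at each start.
- square_tray: Fixed shallow tray, grey floor with a low black rim, square, 74 x 74 mm inside, 80 x 80 mm outside. Floor top 4 mm above the table, rim top 8 mm above the table. Origin: centre of its underside, on the table, z up; x and y square to its sides. Stands at a different spot of the work area at each start.
- stage: Fixed measuring stage: dark square block 96 x 96 x 12 mm carrying a bare aluminium round plate of 80 mm diameter, 8 mm thick, whose flat top, without rim, is 20 mm above the table. Origin: centre of its underside, on the table, z up. Stands at a different spot of the work area at each start.
- jar: Bystander: loose amber glass jar with white cap, diameter 44 mm, 55 mm high, standing on the table to the robot's left of the work. Origin: centre of its underside. Leave it alone.
- lens_tube: Bystander: loose black lens tube with a glass top, diameter 46 mm, 44 mm high, standing on the table to the robot's right of the work. Origin: centre of its underside. Leave it alone.
Not all that is in view belongs to the job. Leave any blue or purple look-alike of the hex_block alone.

How it is judged:
By the outcome, as a careful person would: the job done as asked, in the order asked, and still so for the second after the job is handed in, with the robot touching nothing.
It also fails if it takes over 109 s, if anything falls off the work surface, if the arm or the gripper's body presses on something with over 40 N, if the wrist force passes 120 N, or if a joint passes its speed limit or range.

## Working session

There is one attempt and no reset: what is moved stays moved. The work goes in short steps, Python scripts to look and compute and a tool call to move; the robot and the scene stay as the last step left them, time stands still between calls to the robot, and variables do not carry over. Pictures are saved under pics/ and viewed, and the job is handed in when it is done.

Besides the shell and the picture viewer there is one more tool, called in YAML: its name, and indented under it one key for each argument. jog_arm: Moves the arm, as the interface text tells. Its arguments: {"type":"object","properties":{"commands":{"type":"array","items":{"type":"array","items":{"type":"number"}}},"gripper":{"type":"number"},"newtons":{"type":"number"}},"required":["commands"]}

```bash
ls; mkdir -p pics
python3 - <<'E'
from workcell import observe, grab_frame, camera_info, bot, nets
import cv2
s=observe()
for k in s: print(k,s[k])
print(bot.tip_extent)
for c in("scene","top","wrist"):
    print(c,camera_info(c))
for c in("scene","top","wrist"):
    cv2.imwrite(f"pics/{c}0.png",grab_frame(c)[:,:,::-1])
E
```

```text
pics
clock 0.0
qpos [-1.29020104  0.52201919 -0.03632261  1.60001501  0.02118174  1.02107287
 -0.11279521]
qd [ 0.00024245 -0.00103325 -0.00036728  0.00051401  0.00052058 -0.00014141
 -0.00038465]
joint_efforts [ 4.02923270e-04 -9.27095532e+01  1.97983302e+00 -3.69929123e+01
  1.78451330e-02  8.22782546e-03 -2.32129921e-06]
position [0.21469822 0.58662119 0.24172003]
tool_rot [-1.51152691  1.56966616 -1.86234095]
force [-0.92083908 -0.01598643  0.43878849]
moment [-0.03031018 -0.08176156 -0.00774289]
grip_width 0.08538227448961157
0.011
scene {'fov_y': 52.413373637166686, 'cx': 281.43597937282317, 'cy': 209.6638737391771, 'R': array([[-0.24394045,  0.96969549,  0.01355431],
       [ 0.55965631,  0.15217623, -0.81463317],
       [-0.79200875, -0.19113623, -0.57981814]]), 't': array([ 0.12736629, -0.27285562,  1.44548021])}
top {'fov_y': 54.73709403283392, 'cx': 284.4809586302407, 'cy': 208.10744942410352, 'R': array([[-0.00648295, -0.99968781,  0.02413002],
       [-0.9900623 ,  0.00302687, -0.14059685],
       [ 0.14047992, -0.0248017 , -0.98977284]]), 't': array([-0.01406517,  0.59883645,  1.12753783])}
wrist {'fov_y': 67.6674765540833, 'cx': 279.4653065711339, 'cy': 206.90581004812444, 'tool_from_camera': array([[-8.39800518e-04, -2.74474537e-01,  9.61594001e-01,
        -1.31103160e-01],
       [ 9.99999080e-01, -1.25477090e-03,  5.15183211e-04,
         5.03479816e-04],
       [ 1.06517549e-03,  9.61593549e-01,  2.74475338e-01,
        -6.93261280e-02],
       [ 0.00000000e+00,  0.00000000e+00,  0.00000000e+00,
         1.00000000e+00]])}
```

View pics/top0.png

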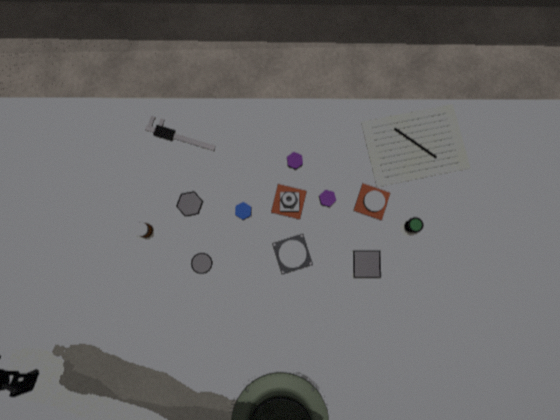

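View pics/scene0.png

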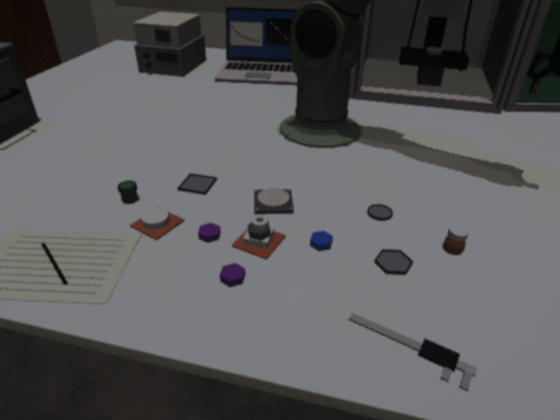

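View pics/wrist0.png

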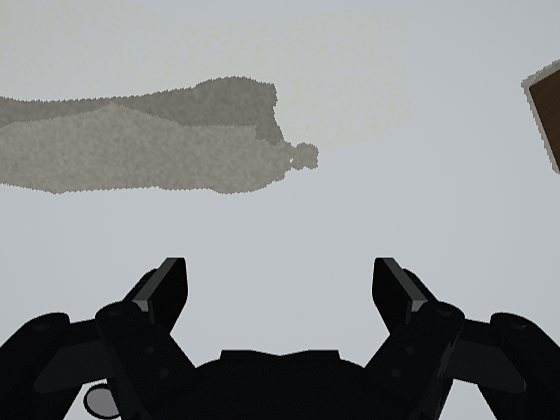

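Top view: the stack (square tile at the bottom) is on the plate near (289,201) and the disc is alone on the plate near (373,201). The stage is at (293,253), the hex tray at (190,204), the round tray at (202,263) and the square tray at (367,264). Blue and purple decoy hexagons surround the stack. Next I'll write helpers and get coarse positions.

```bash
cat > h.py <<'E'
import numpy as np, cv2
from scipy.spatial.transform import Rotation as Ro
from workcell import observe, grab_frame, camera_info, bot, nets
def toolpose(s=None):
    s=s or observe(); R=Ro.from_euler('xyz',s['tool_rot']).as_matrix(); return R,np.array(s['position'])
class Cam:
    def __init__(self,name,pose=None):
        c=camera_info(name); self.f=210/np.tan(np.radians(c['fov_y']/2)); self.c=np.array([c['cx'],c['cy']])
        if name=='wrist':
            R,p=pose or toolpose(); T=np.array(c['tool_from_camera'])
            Rw=R@T[:3,:3]; o=R@T[:3,3]+p
            self.R=Rw.T; self.o=o; self.t=-Rw.T@o
        else:
            self.R=np.array(c['R']);self.t=np.array(c['t']);self.o=-self.R.T@self.t
    def ray(self,px):
        d=np.append((np.asarray(px,float)-self.c)/self.f,1); d=self.R.T@d; return d/np.linalg.norm(d)
    def atz(self,px,z):
        d=self.ray(px); return self.o+d*(z-self.o[2])/d[2]
    def proj(self,X):
        q=self.R@np.asarray(X)+self.t; return self.c+self.f*q[:2]/q[2]
def tri(views):
    A=np.zeros((3,3));b=np.zeros(3)
    for c,px in views:
        d=c.ray(px);P=np.eye(3)-np.outer(d,d);A+=P;b+=P@c.o
    X=np.linalg.solve(A,b)
    res=[np.linalg.norm((np.eye(3)-np.outer(c.ray(px),c.ray(px)))@(X-c.o)) for c,px in views]
    return X,res
def save(name,img): cv2.imwrite('pics/'+name,img[:,:,::-1])
E
python3 - <<'E'
from h import *
top=Cam('top');sc=Cam('scene')
print(top.o,sc.o, observe()['clock'])
for n in ['ring','hex_block','square_tile','disc','round_tray','hex_tray','square_tray','stage','jar','lens_tube']:
    r={}
    for c in('top','scene'):
        l=nets.pinpoint(c,n); r[c]=l[:3 if n=='hex_block' else 1]
    print(n,[(c,[(np.round(d['location'],1).tolist(),round(d['p'],2)) for d in r[c]]) for c in r])
    if r['top'] and r['scene']:
        X,res=tri([(top,r['top'][0]['location']),(sc,r['scene'][0]['location'])]); print('   ',X.round(4),np.round(res,4), top.atz(r['top'][0]['location'],0.0).round(4))
print(observe()['clock'])
im=grab_frame('top'); cr=im[120:300,120:450]; save('topc.png',cv2.resize(np.clip(cr.astype(float)*1.7,0,255).astype(np.uint8),None,fx=2.4,fy=2.4,interpolation=cv2.INTER_CUBIC))
E
```

```text
[0.43439779 0.01209148 1.20054023] [1.32860815 0.19429926 0.61411205] 0.15
ring [('top', [([290.0, 199.9], 0.51)]), ('scene', [([257.7, 238.6], 0.73)])]
    [ 0.627  -0.0313  0.0113] [0.003 0.003] [ 0.6296 -0.0347  0.    ]
hex_block [('top', [([323.5, 197.6], 0.74), ([296.3, 163.4], 0.64), ([240.8, 212.8], 0.61)]), ('scene', [([232.1, 278.8], 0.87), ([205.7, 233.1], 0.82), ([258.2, 229.6], 0.73)])]
    [ 0.6472 -0.1196 -0.1107] [0.0302 0.0302] [ 0.6364 -0.1356  0.    ]
square_tile [('top', [([293.4, 201.3], 0.6)]), ('scene', [([259.3, 237.4], 0.64)])]
    [ 0.6215 -0.0355  0.0102] [0.0091 0.0091] [ 0.6253 -0.0449  0.    ]
disc [('top', [([374.2, 203.6], 0.92)]), ('scene', [([154.4, 221.5], 0.66)])]
    [ 0.6172 -0.2873  0.0011] [0.0007 0.0007] [ 0.6177 -0.2883  0.    ]
round_tray [('top', [([203.0, 263.5], 0.88)]), ('scene', [([377.6, 210.9], 0.83)])]
    [0.442  0.2217 0.0063] [0.0018 0.0018] [0.4422 0.221  0.    ]
hex_tray [('top', [([188.6, 200.6], 0.55)]), ('scene', [([393.8, 263.5], 0.74)])]
    [0.627  0.2675 0.0074] [0.0013 0.0013] [0.6283 0.2677 0.    ]
square_tray [('top', [([362.1, 259.9], 0.95)]), ('scene', [([200.4, 186.1], 0.77)])]
    [ 0.449  -0.2427  0.0054] [0.0022 0.0022] [ 0.4498 -0.246   0.    ]
stage [('top', [([294.1, 254.1], 0.64)]), ('scene', [([274.5, 205.6], 0.73)])]
    [ 0.4667 -0.0391 -0.0083] [0.0069 0.0069] [ 0.4679 -0.0454  0.    ]
jar [('top', [([147.2, 230.1], 0.56)]), ('scene', [([451.6, 251.1], 0.8)])]
    [ 0.541   0.3903 -0.0031] [0.0026 0.0026] [0.5407 0.3866 0.    ]
lens_tube [('top', [([410.2, 227.7], 0.66)]), ('scene', [([129.8, 198.3], 0.81)])]
    [ 0.5443 -0.3935  0.0011] [0. 0.] [ 0.5444 -0.3939  0.    ]
1.15
```

View pics/topc.png

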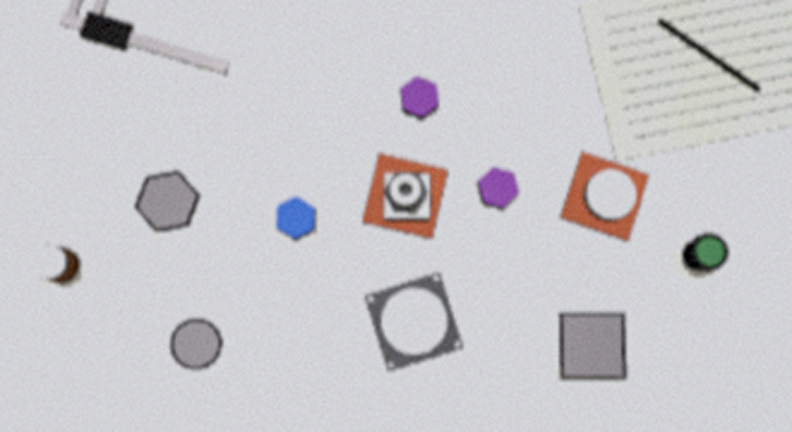

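```bash
cat >> h.py <<'E'
def Rdown(yaw):
    """tool x down, tool y at angle yaw in world"""
    y=np.array([np.cos(yaw),np.sin(yaw),0]);x=np.array([0,0,-1.]);return np.column_stack([x,y,np.cross(x,y)])
def yawnow(R=None):
    if R is None: R=toolpose()[0]
    return np.arctan2(R[1,1],R[0,1])
def plan(target,yaw=None,step=45,n=None,st=None):
    """straight-line rows from the measured pose"""
    R,p=st or toolpose(); target=np.array(target,float)
    Rt=Rdown(yaw) if yaw is not None else R
    w=Ro.from_matrix(R.T@Rt).as_rotvec()
    d=target-p
    n=n or max(1,int(np.ceil(max(np.linalg.norm(d)*1000/step,np.linalg.norm(w)/0.14))))
    rows=[];Rc=R
    for i in range(n):
        rows.append(np.r_[Rc.T@(d*1000/n),w/n]); Rc=Rc@Ro.from_rotvec(w/n).as_matrix()
    print('n',n)
    print('['+','.join('['+','.join(f'{v:.1f}' for v in r[:3])+','+','.join(f'{v:.3f}' for v in r[3:])+']' for r in rows)+']')
E
python3 - <<'E'
from h import *
R,p=toolpose();print(R.round(4),p,np.degrees(yawnow()),[a for a in dir(bot) if a[0]!='_'])
for y in (90,-90): print(y);plan([0.60,-0.035,0.25],np.radians(y))
E
```

```text
[[ 0.      0.3437  0.9391]
 [ 0.      0.9391 -0.3437]
 [-1.      0.      0.    ]] [0.21482005 0.58692408 0.24230884] 69.89731191603994 ['IKError', 'job_done', 'tip_extent']
90
n 17
[[-0.5,-26.6,33.9,-0.021,0.000,-0.000],[-0.5,-27.3,33.3,-0.021,0.000,-0.000],[-0.5,-27.9,32.7,-0.021,0.000,-0.000],[-0.5,-28.6,32.1,-0.021,0.000,-0.000],[-0.5,-29.3,31.5,-0.021,0.000,-0.000],[-0.5,-29.9,30.9,-0.021,0.000,-0.000],[-0.5,-30.5,30.3,-0.021,0.000,-0.000],[-0.5,-31.2,29.7,-0.021,0.000,-0.000],[-0.5,-31.8,29.0,-0.021,0.000,-0.000],[-0.5,-32.4,28.4,-0.021,0.000,-0.000],[-0.5,-32.9,27.7,-0.021,0.000,-0.000],[-0.5,-33.5,27.0,-0.021,0.000,-0.000],[-0.5,-34.1,26.3,-0.021,0.000,-0.000],[-0.5,-34.6,25.6,-0.021,0.000,-0.000],[-0.5,-35.1,24.9,-0.021,0.000,-0.000],[-0.5,-35.6,24.1,-0.021,0.000,-0.000],[-0.5,-36.1,23.4,-0.021,0.000,-0.000]]
-90
n 20
[[-0.4,-22.6,28.8,0.140,-0.000,-0.000],[-0.4,-18.4,31.6,0.140,-0.000,-0.000],[-0.4,-13.8,33.9,0.140,-0.000,-0.000],[-0.4,-8.9,35.5,0.140,-0.000,-0.000],[-0.4,-3.9,36.4,0.140,-0.000,-0.000],[-0.4,1.2,36.6,0.140,-0.000,-0.000],[-0.4,6.3,36.0,0.140,-0.000,-0.000],[-0.4,11.2,34.8,0.140,-0.000,-0.000],[-0.4,15.9,32.9,0.140,-0.000,-0.000],[-0.4,20.4,30.4,0.140,-0.000,-0.000],[-0.4,24.4,27.3,0.140,-0.000,-0.000],[-0.4,27.9,23.6,0.140,-0.000,-0.000],[-0.4,31.0,19.5,0.140,-0.000,-0.000],[-0.4,33.4,15.0,0.140,-0.000,-0.000],[-0.4,35.1,10.2,0.140,-0.000,-0.000],[-0.4,36.2,5.2,0.140,-0.000,-0.000],[-0.4,36.6,0.1,0.140,-0.000,-0.000],[-0.4,36.2,-5.0,0.140,-0.000,-0.000],[-0.4,35.2,-9.9,0.140,-0.000,-0.000],[-0.4,33.5,-14.7,0.140,-0.000,-0.000]]
```

jog_arm:
  commands:
    - [0,-28,34,-0.117,0,0]
    - [0,-29,33,-0.117,0,0]
    - [0,-30,32,-0.117,0,0]
    - [0,-36,28,0,0,0]
    - [0,-36,28,0,0,0]
    - [0,-36,28,0,0,0]
    - [0,-36,28,0,0,0]
    - [0,-36,28,0,0,0]

```text
clock: 2.0
position: [0.4365, 0.297, 0.2416]
tool_rot: [1.699, 1.568, 1.725]
force: [-0.1, 0.3, -0.4]
grip_width: 0.0855
```

```bash
cat >> h.py <<'E'
import json
def snap(name):
    s=observe(); P=toolpose(s); im=grab_frame('wrist'); save(name+'.png',im)
    json.dump([P[0].tolist(),P[1].tolist()],open('pics/'+name+'.json','w')); return Cam('wrist',P),im,P
def load(name):
    a,b=json.load(open('pics/'+name+'.json')); return Cam('wrist',(np.array(a),np.array(b))),cv2.imread('pics/'+name+'.png')[:,:,::-1].copy()
E
python3 - <<'E'
from h import *
c,im,P=snap('w1');print(P[1],np.degrees(yawnow()),observe()['clock'],observe()['qpos'])
for n in ['round_tray','hex_tray']:
    for d in nets.pinpoint('wrist',n)[:2]: print(n,d['location'],d['p'],c.atz(d['location'],0).round(4))
E
```

```text
[0.43645881 0.29695474 0.24157803] 91.03962497095786 2.05 [-0.66064265  0.36831376 -0.04352971  1.85536015  0.02095185  0.91706525
  0.87496229]
round_tray [23.2, 318.3] 0.67 [ 0.6409 -0.0484  0.    ]
round_tray [220.7, 178.4] 0.55 [0.4396 0.2275 0.    ]
hex_tray [255.6, 307.1] 0.81 [0.6162 0.2702 0.    ]
```

View pics/w1.png

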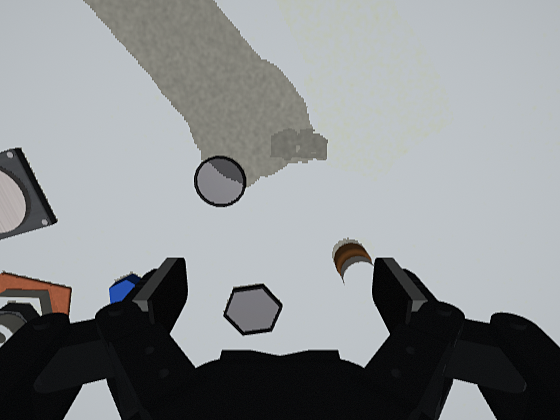

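Wrist view w1: round tray at (220,181), hex tray at (253,309), blue decoy at (122,290), jar at (350,258), and part of the stack and stage at the left. Next I'll measure the trays from the masks.

```bash
cat >> h.py <<'E'
def outline(cam,mask,z):
    cs,_=cv2.findContours(mask.astype(np.uint8),cv2.RETR_EXTERNAL,cv2.CHAIN_APPROX_NONE)
    k=max(cs,key=cv2.contourArea)[:,0,:].astype(float)
    return np.array([cam.atz(q,z)[:2] for q in k])*1000
def meas(cam,mask,z,kind):
    """mm: centre, size, angle(deg) of the convex outline on the plane z(m)"""
    o=outline(cam,mask,z).astype(np.float32); hl=cv2.convexHull(o)
    m=cv2.moments(hl); cen=np.array([m['m10']/m['m00'],m['m01']/m['m00']]); A=m['m00']
    h=hl[:,0,:]
    if kind=='round': 
        (ex,ey),(a,b),_=cv2.fitEllipse(hl); return cen.round(1),np.array([ex,ey]).round(1),('d',round(2*np.sqrt(A/np.pi),1),round(a,1),round(b,1))
    if kind=='square':
        (cx,cy),(a,b),t=cv2.minAreaRect(hl); return cen.round(1),np.array([cx,cy]).round(1),('s',round(a,1),round(b,1),'ang',round(t%90,1))
    if kind=='hex':
        best=[]
        for t in np.arange(0,60,0.5):
            ws=[]
            for k in range(3):
                u=np.radians(t+60*k); pr=h@np.array([np.cos(u),np.sin(u)]); ws.append((pr.max()-pr.min(),(pr.max()+pr.min())/2,u))
            best.append((sum(w[0] for w in ws),t,ws))
        s,t,ws=min(best,key=lambda q:q[0])
        M=np.array([[np.cos(w[2]),np.sin(w[2])] for w in ws]);c=np.linalg.lstsq(M,np.array([w[1] for w in ws]),rcond=None)[0]
        return cen.round(1),c.round(1),('flats',[round(w[0],1) for w in ws],'ang',t)
E
python3 - <<'E'
from h import *
c,im=load('w1')
for n,k in [('round_tray','round'),('hex_tray','hex')]:
    for d in nets.silhouettes('wrist',n)[:2]: print(n,d['p'],np.round(d['rect']),meas(c,d['mask'],0.008,k))
E
```

```text
round_tray 0.74 [195. 154. 247. 205.] (array([441.4, 227.9]), array([441.4, 227.9]), ('d', np.float64(61.7), 61.5, 62.4))
hex_tray 0.63 [221. 279. 282. 337.] (array([614.5, 266.9]), array([614.5, 266.9]), ('flats', [np.float64(75.5), np.float64(71.5), np.float64(73.7)], 'ang', np.float64(11.0)))
```

jog_arm:
  commands:
    - [0,-46,16,0,0,0]
    - [0,-46,16,0,0,0]
    - [0,-46,16,0,0,0]
    - [0,-46,16,0,0,0]
    - [0,-46,16,0,0,0]
    - [0,-46,16,0,0,0]
    - [0,-46,16,0,0,0]
    - [0,0,0,0,0,0]

```text
clock: 3.05
position: [0.5599, -0.0174, 0.2395]
tool_rot: [1.531, 1.564, 1.58]
force: [-0.5, 1.4, -0.0]
grip_width: 0.0855
```

Run:
```python
from h import *
c,im,P=snap('w2');print(P[1],np.degrees(yawnow()),observe()['clock'],observe()['qpos'])
```

```text
[ 0.55992437 -0.01739538  0.23954235] 93.01601177109231 3.1 [-0.11192981  0.42132682  0.04858155  1.78094825 -0.03514342  0.94022959
  1.57657644]
```

View pics/w2.png

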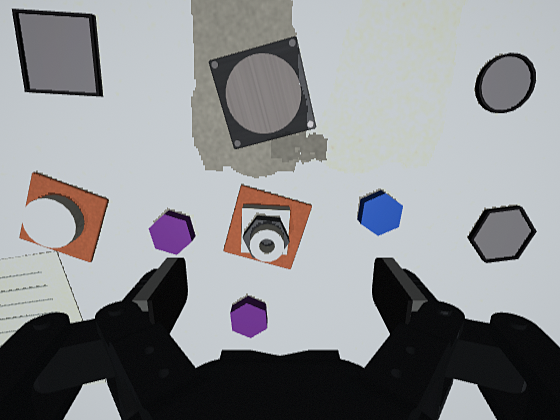

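w2 shows everything:
- Ring top at (266,243), hex block under it, tile under that.
- Disc at (52,221), stage at (262,93), square tray at (60,52), round tray at (505,82), hex tray at (502,232).
- Decoys at (172,231), (249,316) and (381,212).

Run:
```python
from h import *
c,im=load('w2')
out=im.copy()
for n,k,z in [('round_tray','round',.008),('hex_tray','hex',.008),('square_tray','square',.008),('stage','square',.012),('disc','round',.024),('ring','round',.062),('hex_block','hex',.042),('square_tile','square',.024)]:
    for d in nets.silhouettes('wrist',n)[:2 if n!='hex_block' else 5]:
        print(n,round(d['p'],2),np.round(d['rect']).tolist(),meas(c,d['mask'],z,k))
        cs,_=cv2.findContours(d['mask'].astype(np.uint8),cv2.RETR_EXTERNAL,cv2.CHAIN_APPROX_NONE)
        cv2.drawContours(out,cs,-1,(255,0,0),1)
save('w2m.png',cv2.resize(out[0:340],None,fx=1.42,fy=1.42))
cr=im[170:280,210:330]; save('w2s.png',cv2.resize(cr,None,fx=5,fy=5,interpolation=cv2.INTER_CUBIC))
```

```text
hex_tray 0.78 [467.0, 206.0, 536.0, 262.0] (array([616.4, 263.1]), array([616.3, 263.2]), ('flats', [np.float64(73.1), np.float64(76.2), np.float64(71.3)], 'ang', np.float64(10.5)))
square_tray 0.82 [10.0, 11.0, 102.0, 100.0] (array([ 437.6, -253.6]), array([ 438. , -253.2]), ('s', 85.0, 81.0, 'ang', 89.6))
stage 0.67 [209.0, 38.0, 315.0, 150.0] (array([467.8, -37.1]), array([467.9, -36.9]), ('s', 95.9, 96.4, 'ang', 17.5))
stage 0.42 [11.0, 8.0, 104.0, 99.0] (array([ 438.3, -251.2]), array([ 438.2, -251.2]), ('s', 84.8, 79.7, 'ang', 89.3))
disc 0.83 [22.0, 192.0, 85.0, 249.0] (array([ 618.9, -275.7]), array([ 618.9, -275.6]), ('d', np.float64(67.5), 62.7, 73.4))
ring 0.76 [251.0, 225.0, 285.0, 261.0] (array([618.6, -26.7]), array([618.6, -26.8]), ('d', np.float64(39.5), 36.9, 43.0))
ring 0.22 [9.0, 9.0, 103.0, 95.0] (array([ 445.4, -219.1]), array([ 444.8, -218.3]), ('d', np.float64(78.2), 85.3, 94.0))
hex_block 0.92 [232.0, 298.0, 265.0, 339.0] (array([724.3, -44.9]), array([724.3, -44.9]), ('flats', [np.float64(50.0), np.float64(44.3), np.float64(52.6)], 'ang', np.float64(36.5)))
hex_block 0.83 [153.0, 211.0, 196.0, 254.0] (array([ 619.7, -132.5]), array([ 619.8, -132.5]), ('flats', [np.float64(42.8), np.float64(49.1), np.float64(50.5)], 'ang', np.float64(44.5)))
hex_block 0.76 [245.0, 214.0, 289.0, 258.0] (array([616.1, -28.6]), array([617.2, -27.7]), ('flats', [np.float64(41.7), np.float64(49.4), np.float64(50.5)], 'ang', np.float64(2.5)))
hex_block 0.6 [358.0, 190.0, 402.0, 228.0] (array([586. ,  95.8]), array([585.9,  95.9]), ('flats', [np.float64(48.8), np.float64(48.4), np.float64(43.2)], 'ang', np.float64(28.0)))
square_tile 0.73 [246.0, 213.0, 289.0, 246.0] (array([620.7, -28.5]), array([619., -29.]), ('s', 35.0, 51.0, 'ang', 2.6))
square_tile 0.63 [239.0, 204.0, 292.0, 253.0] (array([611.9, -32.7]), array([617.2, -29.8]), ('s', 55.8, 60.5, 'ang', 88.4))
```

View pics/w2m.png

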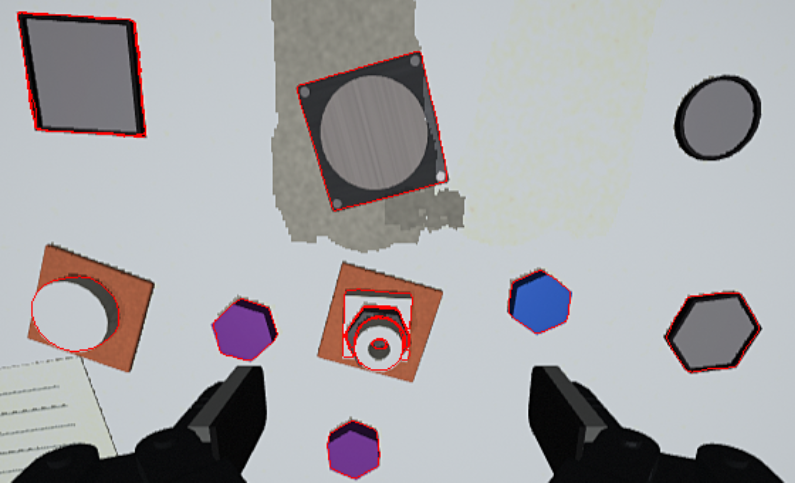

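View pics/w2s.png

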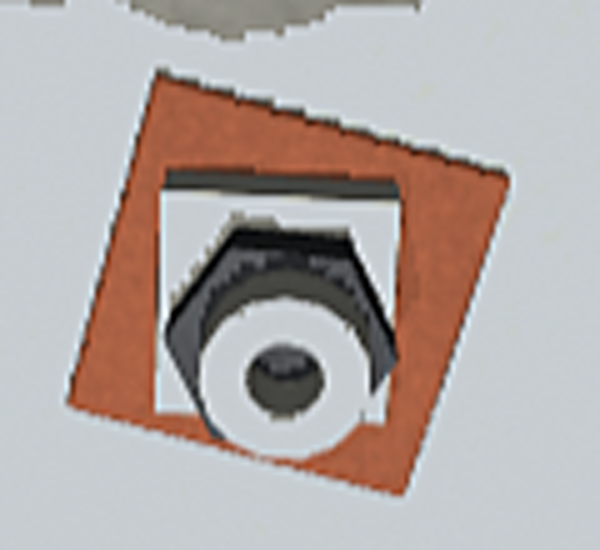

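jog_arm:
  commands:
    - [30,-4,19,0.018,0,0]
    - [30,-4,19,0.018,0,0]
    - [30,-4,19,0.018,0,0]
    - [0,0,0,0,0,0]

```text
clock: 3.9
position: [0.6186, -0.018, 0.1484]
tool_rot: [1.251, 1.56, 1.255]
force: [-1.3, 0.1, 0.3]
grip_width: 0.0855
```

Run:
```python
from h import *
c,im,P=snap('w3');print(P[1],np.degrees(yawnow()),P[0].round(4).tolist(),observe()['clock'])
save('w3b.png',cv2.resize(im[60:400],None,fx=1.42,fy=1.42))
```

```text
[ 0.61855023 -0.01797694  0.14838241] 90.26145971201217 [[0.0033, -0.004, 1.0], [0.01, 0.9999, 0.0039], [-0.9999, 0.01, 0.0033]] 3.95
```

View pics/w3b.png

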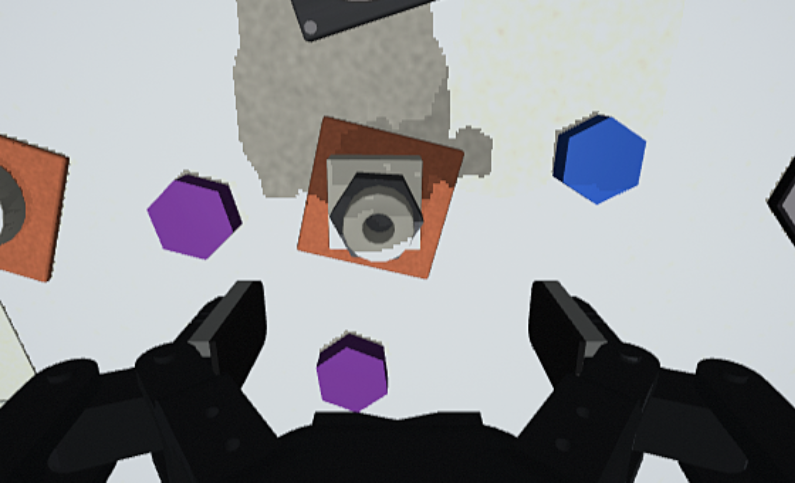

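The ring's hole is at about (266,220) in w3. Next I'll fit ellipses and triangulate its height against w2.

Run:
```python
from h import *
V=[]
for n,g in(('w2',(267,245.6)),('w3',(266.2,220.6))):
    c,im=load(n); s=8; x0,y0=int(g[0])-22,int(g[1])-22
    cr=cv2.resize(cv2.cvtColor(im[y0:y0+44,x0:x0+44],cv2.COLOR_RGB2GRAY),None,fx=s,fy=s,interpolation=cv2.INTER_CUBIC)
    for th in(70,85,100,115,):
        b=(cr<th).astype(np.uint8); nl,lab,st,ce=cv2.connectedComponentsWithStats(b)
        k=lab[int((g[1]-y0)*s),int((g[0]-x0)*s)]
        if k==0: print(n,th,'none');continue
        cen=ce[k]; px=(cen+0.5)/s-0.5+[x0,y0]; print(n,th,st[k,2:4]/s,st[k,4]/s/s,px, c.atz(px,.062).round(4))
        if st[k,4]/s/s<450: best=px
    V.append((c,best)); save(n+'cr.png',cv2.cvtColor(cr,cv2.COLOR_GRAY2RGB))
print(tri(V))
```

```text
w2 70 [15.  11.5] 103.171875 [266.35978911 246.31306792] [ 0.623  -0.0265  0.062 ]
w2 85 [15.25  13.125] 144.984375 [266.42082256 245.85331798] [ 0.6225 -0.0265  0.062 ]
w2 100 [15.375 13.75 ] 159.1875 [266.47083579 245.69110718] [ 0.6223 -0.0264  0.062 ]
w2 115 [15.5   14.125] 166.0625 [266.47234898 245.7007786 ] [ 0.6223 -0.0264  0.062 ]
w3 70 [21.125 16.875] 211.015625 [265.66578582 217.29817197] [ 0.6197 -0.0267  0.062 ]
w3 85 [22.375 20.375] 356.796875 [266.01548336 220.34877655] [ 0.622  -0.0265  0.062 ]
w3 100 [22.75  21.125] 373.453125 [266.00998651 220.39089107] [ 0.6221 -0.0265  0.062 ]
w3 115 [23.   21.75] 389.484375 [266.00815632 220.39264402] [ 0.6221 -0.0265  0.062 ]
(array([ 0.62103703, -0.0263626 ,  0.06503886]), [np.float64(3.2368309522483447e-06), np.float64(3.2368309522352055e-06)])
```

View pics/w3cr.png

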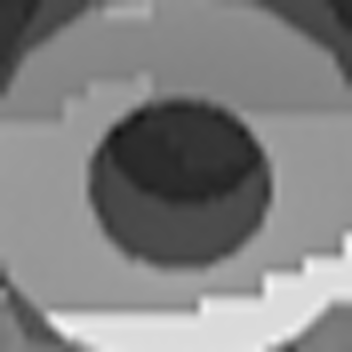

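Run:
```python
from h import *
plan([.622,-.0265,.085],np.pi/2,n=3)
```

```text
n 3
[[21.8,-3.1,1.1,0.002,0.002,-0.003],[21.8,-3.1,1.1,0.002,0.002,-0.003],[21.8,-3.0,1.2,0.002,0.002,-0.003]]
```

jog_arm:
  commands:
    - [22,-4,1.2,0.002,0.002,-0.004]
    - [22,-4,1.2,0.002,0.002,-0.004]
    - [20,-3,1.2,0,0.001,-0.004]
    - [0,0,0,0,0,0]

```text
clock: 4.35
position: [0.623, -0.0269, 0.09]
tool_rot: [-0.267, 1.565, -0.263]
force: [-1.1, 0.4, 0.2]
grip_width: 0.085
```

Run:
```python
from h import *
R,p=toolpose();print(p,np.degrees(yawnow()),R[:,0])
plan([.622,-.0265,.059],np.pi/2,n=2)
```

```text
[ 0.62296627 -0.02689609  0.09003051] 90.19935190890268 [ 0.00529337 -0.00142788 -0.99998497]
n 2
[[15.5,0.2,-0.6,0.002,0.003,0.001],[15.5,0.2,-0.5,0.002,0.003,0.001]]
```

jog_arm:
  commands:
    - [15,0.3,-0.6,0.002,0.003,0.001]
    - [15,0.3,-0.5,0.002,0.003,0]
    - [2,0,0,0,0,0]
    - [0,0,0,0,0,0]

```text
clock: 4.75
position: [0.6231, -0.0252, 0.0604]
tool_rot: [0.146, 1.567, 0.147]
force: [-0.0, 0.2, -0.3]
grip_width: 0.0854
```

Run:
```python
from h import *
c,im,P=snap('w4');R,p=P;print(p,np.degrees(yawnow()),R[:,0])
```

```text
[ 0.62309382 -0.02516214  0.06038375] 90.02179909069777 [ 3.44267904e-03  5.08618263e-04 -9.99993945e-01]
```

View pics/w4.png

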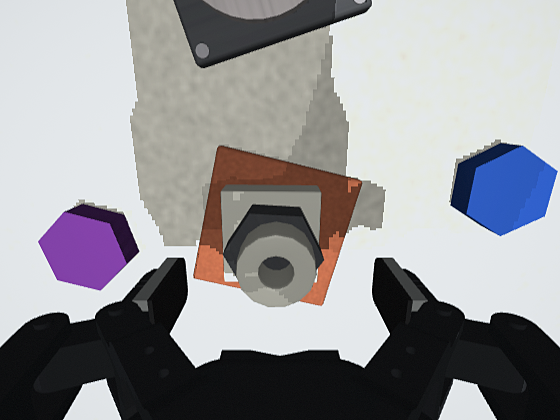

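w4: ring hole at about (276,270), between the pads and about 1.2 mm toward −y. I'll correct that and close.

jog_arm:
  commands:
    - [0.5,-1.5,0,0,0,0]
    - [0,0,0,0,0,0]

```text
clock: 5.0
position: [0.6235, -0.0268, 0.0609]
tool_rot: [0.113, 1.566, 0.114]
force: [-0.7, -0.1, -0.6]
grip_width: 0.0854
```

jog_arm:
  commands:
    - [0,0,0,0,0,0]
    - [0,0,0,0,0,0]
    - [0,0,0,0,0,0]
    - [0,0,0,0,0,0]
    - [0,0,0,0,0,0]
    - [0,0,0,0,0,0]
    - [0,0,0,0,0,0]
    - [0,0,0,0,0,0]
  gripper: 220
  newtons: 40

```text
clock: 5.8
position: [0.624, -0.0269, 0.0621]
tool_rot: [0.102, 1.565, 0.102]
force: [-0.5, -0.1, 2.5]
grip_width: 0.0362
```

Run:
```python
from h import *
c,im,P=snap('w5');R,p=P;print(p,np.degrees(yawnow()),R[:,0],observe()['grip_width'])
```

```text
[ 0.62399278 -0.02691722  0.06206601] 90.0052757352853 [ 5.92819280e-03  6.06943498e-04 -9.99982244e-01] 0.035824721610258556
```

View pics/w5.png

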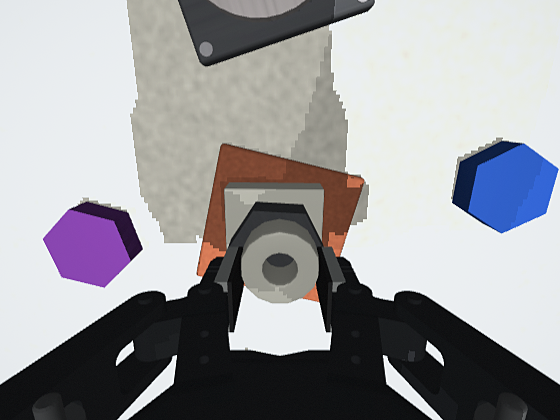

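jog_arm:
  commands:
    - [0,0,0,0,0,0]
    - [0,0,0,0,0,0]
    - [-15,0,0,0,0,0]
    - [-15,0,0,0,0,0]
    - [0,0,0,0,0,0]

```text
clock: 6.35
position: [0.6239, -0.027, 0.0948]
tool_rot: [0.089, 1.565, 0.089]
force: [-0.1, 0.2, -0.3]
grip_width: 0.0357
```

Run:
```python
from h import *
c,im,P=snap('w6');R,p=P;print(p,np.degrees(yawnow()),R[:,0],observe()['grip_width'])
```

```text
[ 0.62389386 -0.02699539  0.09479879] 90.00748722573087 [ 5.93471907e-03  5.30642635e-04 -9.99982249e-01] 0.035968032796317335
```

View pics/w6.png

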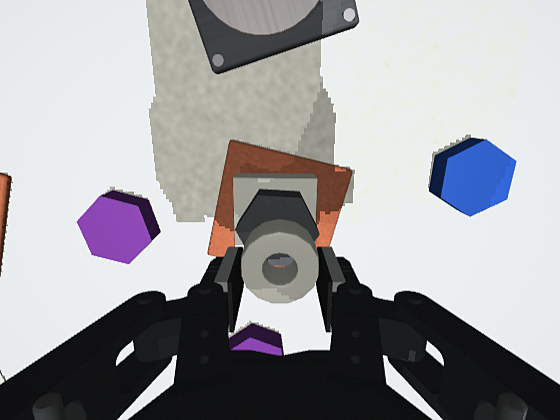

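jog_arm:
  commands:
    - [-30,0,0,0,0,0]
    - [-10,36,-26,0,0,0]
    - [0,36,-26,0,0,0]
    - [0,36,-26,0,0,0]
    - [0,36,-26,0,0,0]
    - [0,36,-26,0,0,0]
    - [0,36,-26,0,0,0]
    - [0,36,-26,0,0,0]
    - [0,0,0,0,0,0]
    - [0,0,0,0,0,0]

```text
clock: 7.4
position: [0.4343, 0.2336, 0.1344]
tool_rot: [0.21, 1.563, 0.209]
force: [-0.1, -0.7, -0.2]
grip_width: 0.0359
```

Run:
```python
from h import *
c,im,P=snap('w7');R,p=P;print(p,np.degrees(yawnow()),R[:,0],observe()['grip_width'])
for d in nets.silhouettes('wrist','round_tray')[:2]: print(d['p'],np.round(d['rect']),meas(c,d['mask'],.008,'round'))
```

```text
[0.43432776 0.23357475 0.13441679] 89.96403218509477 [ 0.00804694  0.00170913 -0.99996616] 0.03593728516167359
0.96 [237. 171. 307. 234.] (array([437.6, 226.5]), array([441.7, 227.3]), ('d', np.float64(57.3), 61.1, 63.4))
```

View pics/w7.png

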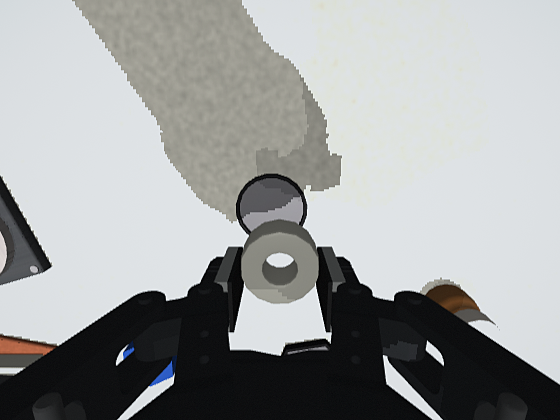

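w7: round tray centred at about (271,206), which is world (0.4416,0.2275). The ring is held with its hole at (279,268), about 2.7 mm behind the TCP. Target TCP x is 0.444.

Run:
```python
from h import *
plan([.444,.2275,.05],np.pi/2,n=4)
```

```text
n 4
[[21.1,-1.4,2.1,-0.001,0.002,-0.000],[21.1,-1.4,2.2,-0.001,0.002,-0.000],[21.1,-1.4,2.2,-0.001,0.002,-0.000],[21.1,-1.4,2.2,-0.001,0.002,-0.000]]
```

jog_arm:
  commands:
    - [21,-1.5,2.4,0,0.002,0]
    - [21,-1.5,2.4,0,0.002,0]
    - [21,-1.5,2.4,0,0.002,0]
    - [21,-1.5,2.2,0,0.002,0]
    - [0,0,0,0,0,0]

```text
clock: 8.0
position: [0.4498, 0.2213, 0.0482]
tool_rot: [0.622, 1.567, 0.609]
force: [0.2, 0.0, -1.3]
grip_width: 0.0363
```

Run:
```python
from h import *
c,im,P=snap('w8');R,p=P;print(p,np.degrees(yawnow()),R[:,0],observe()['grip_width'])
plan([.444,.2275,.0245],np.pi/2,n=2)
```

```text
[0.44978095 0.22126795 0.04824404] 89.2835993107596 [ 0.00290988  0.0020313  -0.9999937 ] 0.036030693979653736
n 2
[[12.5,2.9,-3.2,-0.006,0.002,-0.001],[12.5,3.0,-3.1,-0.006,0.002,-0.001]]
```

View pics/w8.png

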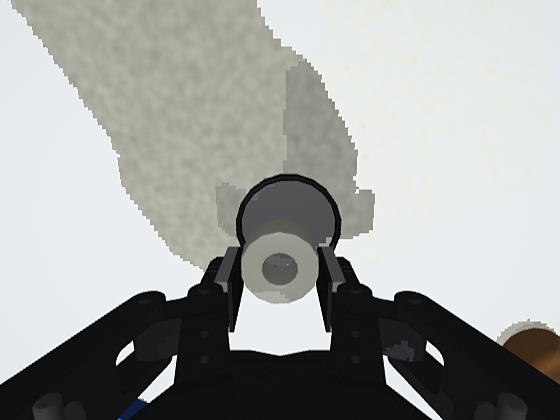

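jog_arm:
  commands:
    - [6,3,-3,-0.006,0.002,0]
    - [5,3,-3,-0.006,0.002,0]
    - [0,0,0,0,0,0]
    - [0,0,0,0,0,0]

```text
clock: 8.45
position: [0.4452, 0.2281, 0.0403]
tool_rot: [1.04, 1.566, 1.039]
force: [0.9, -0.4, -0.8]
grip_width: 0.0361
```

Run:
```python
from h import *
R,p=toolpose();print(p,np.degrees(yawnow()),R[:,0],observe()['grip_width'])
plan([.444,.2275,.0245],np.pi/2,n=2)
```

```text
[0.44519642 0.2280921  0.04028527] 89.9523507421274 [ 0.00255779  0.00435177 -0.99998726] 0.036102173057184696
n 2
[[7.9,-0.3,-0.6,-0.000,0.001,-0.002],[7.9,-0.3,-0.6,-0.000,0.001,-0.002]]
```

jog_arm:
  commands:
    - [8,-0.3,-0.6,0,0.001,-0.002]
    - [6,-0.3,-0.6,0,0.001,-0.002]
    - [1,0,0,0,0,0]
    - [0,0,0,0,0,0]
    - [0,0,0,0,0,0]

```text
clock: 8.95
position: [0.4441, 0.2278, 0.0244]
tool_rot: [0.314, 1.57, 0.314]
force: [0.4, -0.5, 0.3]
grip_width: 0.0359
```

Run:
```python
from h import *
c,im,P=snap('w9');R,p=P;print(p,np.degrees(yawnow()),R[:,0],observe()['grip_width'],observe()['force'])
```

```text
[0.44407283 0.22784266 0.02442641] 89.97398825873177 [ 1.06997310e-03  3.47521138e-04 -9.99999367e-01] 0.036208708734671066 [-0.6879588  -0.03376389 -1.39975579]
```

View pics/w9.png

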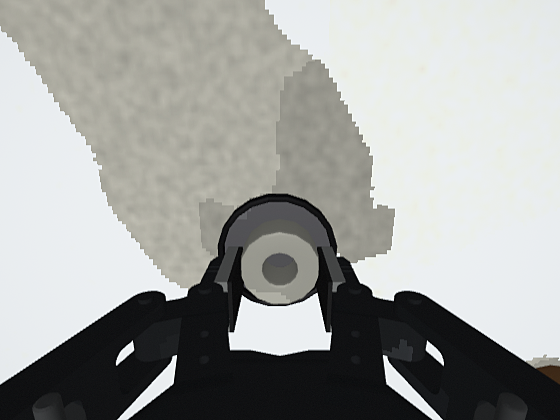

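jog_arm:
  commands:
    - [0.7,0,0,0,0,0]
    - [0.3,0,0,0,0,0]
    - [0,0,0,0,0,0]

```text
clock: 9.3
position: [0.4442, 0.2279, 0.0241]
tool_rot: [0.464, 1.569, 0.463]
force: [0.3, -0.7, -0.5]
grip_width: 0.0358
```

jog_arm:
  commands:
    - [0,0,0,0,0,0]
    - [0,0,0,0,0,0]
    - [0,0,0,0,0,0]
    - [0,0,0,0,0,0]
    - [0,0,0,0,0,0]
    - [-20,0,0,0,0,0]
    - [-40,0,0,0,0,0]
    - [-30,0,0,0,0,0]
    - [0,0,0,0,0,0]
  gripper: 0

```text
clock: 10.2
position: [0.4437, 0.2275, 0.1165]
tool_rot: [-2.031, 1.57, -2.032]
force: [-0.4, 0.4, -0.3]
grip_width: 0.0854
```

Run:
```python
from h import *
c,im,P=snap('w10');R,p=P;print(p,np.degrees(yawnow()),R[:,0],observe()['grip_width'],observe()['force'])
for n,k,z in[('round_tray','round',.008),('ring','round',.024),('hex_tray','hex',.008)]:
  for d in nets.silhouettes('wrist',n)[:2]: print(n,d['p'],np.round(d['rect']),meas(c,d['mask'],z,k))
```

```text
[0.44372973 0.22745429 0.1164864 ] 89.96683420516732 [-1.54688750e-04 -3.11476552e-04 -9.99999940e-01] 0.08538237036514323 [-0.68331193  0.65055022  0.04430719]
round_tray 0.96 [240. 165. 317. 242.] (array([441.6, 227. ]), array([441.6, 227. ]), ('d', np.float64(61.2), 61.0, 61.9))
ring 0.76 [254. 182. 308. 237.] (array([440.5, 228.1]), array([440.6, 228.2]), ('d', np.float64(38.9), 37.0, 41.1))
hex_tray 0.58 [317. 343. 348. 357.] (array([579.7, 276.8]), array([581.9, 276.1]), ('flats', [np.float64(19.4), np.float64(32.7), np.float64(15.4)], 'ang', np.float64(9.5)))
```

View pics/w10.png

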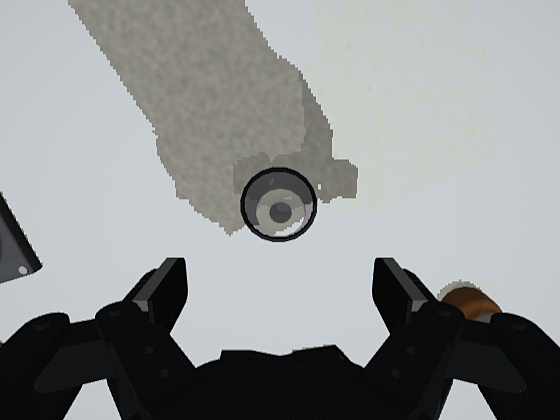

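The ring lies flat and centred in the round tray (ring at 440.5,228.1; tray at 441.6,227.0). Next is the hex block.

jog_arm:
  commands:
    - [-5,-36,25,0,0,0]
    - [-5,-36,25,0,0,0]
    - [-5,-36,25,0,0,0]
    - [-5,-36,25,0,0,0]
    - [-5,-36,25,0,0,0]
    - [-5,-36,25,0,0,0]
    - [0,-30,18,0,0,0]
    - [0,0,0,0,0,0]
    - [0,0,0,0,0,0]

```text
clock: 11.3
position: [0.6123, -0.0287, 0.1313]
tool_rot: [-2.843, 1.549, -2.838]
force: [0.1, 0.0, -0.5]
grip_width: 0.0855
```

Run:
```python
from h import *
c,im,P=snap('w11');R,p=P;print(p,np.degrees(yawnow()),R[:,0],observe()['clock'])
out=im.copy()
for n,k,z in[('hex_block','hex',.042)]:
  for d in nets.silhouettes('wrist',n)[:5]: print(n,d['p'],np.round(d['rect']),meas(c,d['mask'],z,k))
cr=im[130:300,200:400]; save('w11c.png',cv2.resize(cr,None,fx=3.5,fy=3.5,interpolation=cv2.INTER_CUBIC))
```

```text
[ 0.61233756 -0.02865728  0.13130601] 90.27868437520637 [-0.0210451  -0.0065954  -0.99975677] 11.35
hex_block 0.91 [113. 198. 178. 258.] (array([ 620.9, -129.1]), array([ 620.8, -129.1]), ('flats', [np.float64(41.1), np.float64(48.3), np.float64(46.6)], 'ang', np.float64(42.5)))
hex_block 0.83 [234. 316. 284. 357.] (array([713.9, -43.9]), array([715.8, -44.1]), ('flats', [np.float64(44.1), np.float64(44.0), np.float64(38.1)], 'ang', np.float64(37.0)))
hex_block 0.78 [415. 154. 482. 218.] (array([588.8,  90.6]), array([588.8,  90.5]), ('flats', [np.float64(45.9), np.float64(48.0), np.float64(41.9)], 'ang', np.float64(28.5)))
hex_block 0.69 [246. 192. 314. 262.] (array([621.8, -28.1]), array([621.8, -28.2]), ('flats', [np.float64(47.4), np.float64(45.7), np.float64(49.9)], 'ang', np.float64(56.0)))
```

View pics/w11c.png

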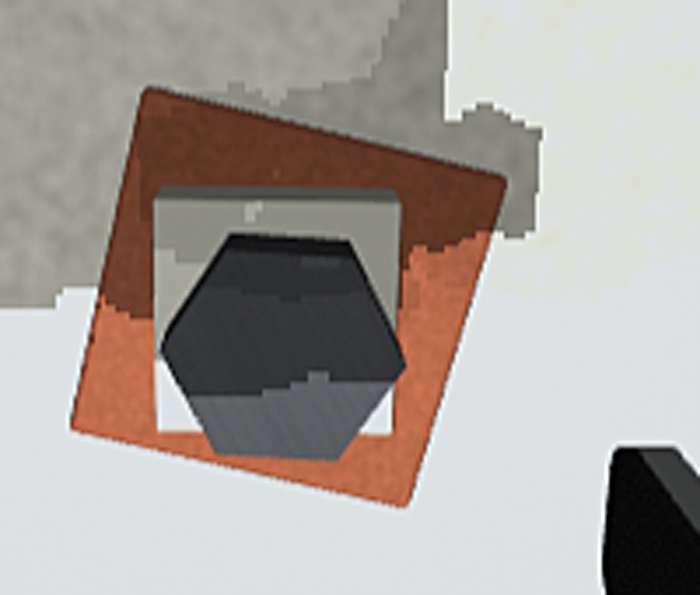

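w11: hex top face with corners in the crop at (162,350), (215,453), (338,460), (405,365), (350,258) and (228,252).

```bash
cat >> h.py <<'E'
def fithex(c,px,z,af=46.):
    from scipy.optimize import least_squares
    W=np.array([c.atz(q,z)[:2]*1000 for q in px]); r=af/np.sqrt(3)
    def mod(p): a=p[2]+np.pi/6+np.arange(6)*np.pi/3; return np.column_stack([p[0]+r*np.cos(a),p[1]+r*np.sin(a)])
    best=None
    for a0 in (0,.25,.5,.75,1.0):
        def f(p):
            M=mod(p); return np.array([M[np.argmin(((M-w)**2).sum(1))]-w for w in W]).ravel()
        s=least_squares(f,[*W.mean(0),a0]); 
        if best is None or s.cost<best.cost: best=s
    print('edges',np.linalg.norm(W-np.roll(W,1,0),axis=1).round(1)); return best.x[:2].round(1),round(np.degrees(best.x[2])%60,1),'rms',np.sqrt(2*best.cost/len(W)).round(2)
E
python3 - <<'E'
from h import *
c,im=load('w11')
px=[(x/3.5+200-0.36,y/3.5+130-0.36) for x,y in[(162,350),(215,453),(338,460),(405,365),(350,258),(228,252)]]
print(fithex(c,px,.042))
print(fithex(c,px[:4],.042))
E
```

```text
edges [25.9 26.1 27.  26.1 26.5 25.5]
(array([623.7, -27.9]), np.float64(56.8), 'rms', np.float64(0.53))
edges [52.  26.1 27.  26.1]
(array([623.5, -27.8]), np.float64(56.6), 'rms', np.float64(0.42))
```

Run:
```python
from h import *
plan([.6236,-.0279,.085],np.radians(56.7),n=5)
```

```text
n 5
[[9.3,0.1,2.5,0.117,-0.004,0.003],[9.3,0.3,2.4,0.117,-0.004,0.003],[9.3,0.6,2.4,0.117,-0.004,0.003],[9.3,0.8,2.2,0.117,-0.004,0.003],[9.3,1.1,2.1,0.117,-0.004,0.003]]
```

jog_arm:
  commands:
    - [9,0.2,2.4,0.117,-0.004,0.003]
    - [9,0.3,2.4,0.117,-0.004,0.003]
    - [9,0.6,2.4,0.117,-0.004,0.003]
    - [9,0.8,2.2,0.117,-0.004,0.003]
    - [9,1,2,0.117,-0.004,0.003]
    - [0,0,0,0,0,0]
    - [0,0,0,0,0,0]

```text
clock: 12.1
position: [0.6206, -0.0183, 0.0836]
tool_rot: [2.306, 1.566, 1.719]
force: [0.5, 0.6, -0.3]
grip_width: 0.0856
```

Run:
```python
from h import *
c,im,P=snap('w12');R,p=P;print(p,np.degrees(yawnow()),R[:,0],observe()['clock'])
cr=im[160:360,180:380]; save('w12c.png',cv2.resize(cr,None,fx=3,fy=3,interpolation=cv2.INTER_CUBIC))
plan([.6236,-.0279,.04],np.radians(56.7),n=3)
```

```text
[ 0.62064451 -0.01828719  0.0836011 ] 56.37125376945102 [-6.69435134e-04  4.47248229e-03 -9.99989774e-01] 12.15
n 3
[[14.5,-2.2,2.7,-0.002,-0.001,-0.001],[14.5,-2.2,2.6,-0.002,-0.001,-0.001],[14.5,-2.1,2.6,-0.002,-0.001,-0.001]]
```

View pics/w12c.png

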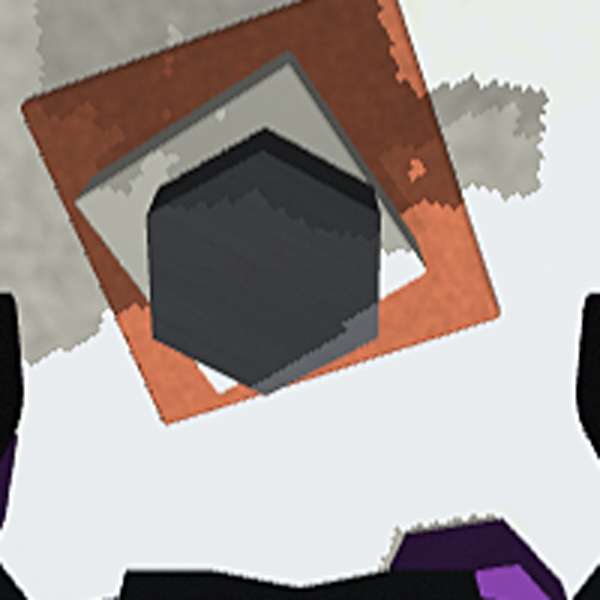

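Run:
```python
from h import *
c,im=load('w12')
px=[(x/3+180-0.33,y/3+160-0.33) for x,y in[(150,213),(154,338),(266,394),(378,338),(379,211),(266,156)]]
print(fithex(c,px,.042))
a,b=load('w11')[0],c
l=[((x/3.5+200-0.36,y/3.5+130-0.36)) for x,y in[(162,350),(215,453),(338,460),(405,365),(350,258),(228,252)]]
m=lambda q:np.mean(q,0)
print(tri([(a,m(l)),(b,m(px))]))
```

```text
edges [25.5 26.9 26.  26.2 27.4 24.7]
(array([623.8, -27.6]), np.float64(56.2), 'rms', np.float64(0.79))
(array([ 0.62374287, -0.02777217,  0.04021214]), [np.float64(0.00023001625760138176), np.float64(0.00023001625760109113)])
```

jog_arm:
  commands:
    - [14,-2.3,2.6,-0.002,-0.001,-0.001]
    - [14,-2.3,2.6,-0.002,-0.001,-0.001]
    - [14,-2.2,2.6,0,-0.001,-0.001]
    - [0,0,0,0,0,0]
    - [0,0,0,0,0,0]

```text
clock: 12.65
position: [0.6233, -0.0289, 0.0382]
tool_rot: [2.098, 1.57, 1.521]
force: [0.0, -0.2, -0.1]
grip_width: 0.0854
```

Run:
```python
from h import *
c,im,P=snap('w13');R,p=P;print(p,np.degrees(yawnow()),R[:,0],observe()['clock'])
cr=im[160:360,150:410]; save('w13c.png',cv2.resize(cr,None,fx=3,fy=3,interpolation=cv2.INTER_CUBIC))
plan([.6237,-.0278,.040],np.radians(56.5),n=1)
```

```text
[ 0.62331293 -0.02885471  0.03815655] 56.958450649690576 [ 4.32741325e-05  8.68590607e-04 -9.99999622e-01] 12.7
n 1
[[-1.8,1.2,-0.2,0.008,-0.000,-0.001]]
```

View pics/w13c.png

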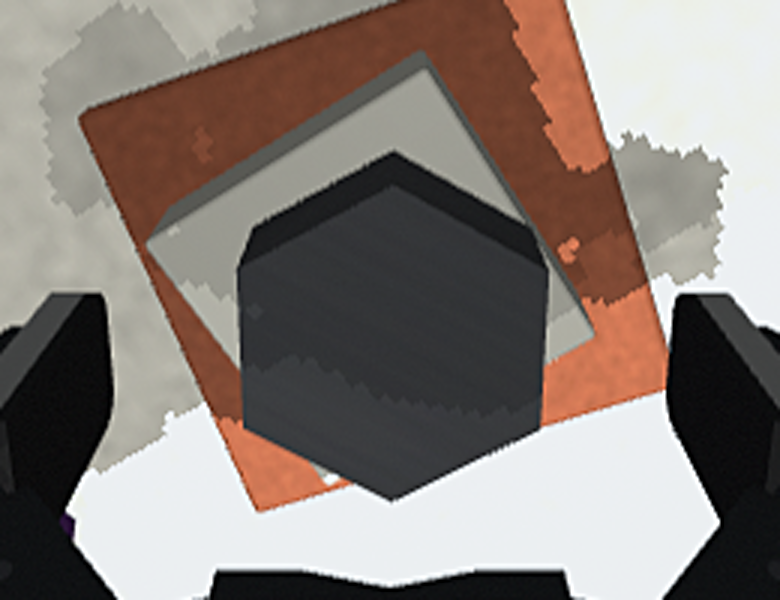

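jog_arm:
  commands:
    - [-1.5,0.8,0,0.004,0,0]
    - [0,0,0,0,0,0]

```text
clock: 12.9
position: [0.6239, -0.0282, 0.0404]
tool_rot: [1.626, 1.57, 1.045]
force: [1.0, 0.2, 0.2]
grip_width: 0.0851
```

jog_arm:
  commands:
    - [0,0,0,0,0,0]
    - [0,0,0,0,0,0]
    - [0,0,0,0,0,0]
    - [0,0,0,0,0,0]
    - [0,0,0,0,0,0]
    - [0,0,0,0,0,0]
    - [0,0,0,0,0,0]
    - [0,0,0,0,0,0]
  gripper: 220
  newtons: 40

```text
clock: 13.7
position: [0.6245, -0.0278, 0.0416]
tool_rot: [1.031, 1.568, 0.451]
force: [-0.7, -0.1, 0.8]
grip_width: 0.0444
```

jog_arm:
  commands:
    - [-15,0,0,0,0,0]
    - [-15,0,0,0,0,0]
    - [0,0,0,0,0,0]

```text
clock: 14.0
position: [0.6245, -0.0279, 0.0743]
tool_rot: [1.028, 1.568, 0.447]
force: [0.2, 0.7, -2.1]
grip_width: 0.0448
```

Run:
```python
from h import *
c,im,P=snap('w14');R,p=P;print(p,np.degrees(yawnow()),R[:,0],observe()['clock'])
```

```text
[ 0.62448766 -0.02787994  0.07429471] 56.74020426478915 [ 0.00218683  0.00104834 -0.99999706] 14.05
```

View pics/w14.png

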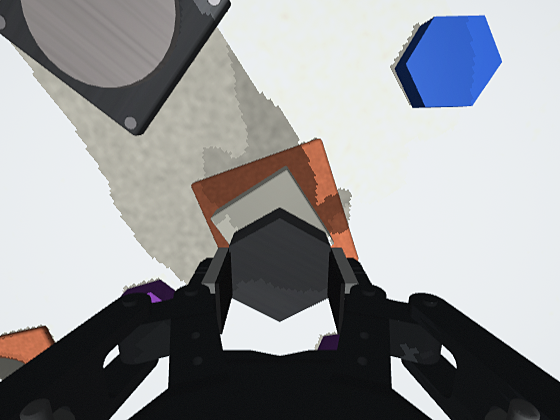

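Run:
```python
from h import *
plan([.585,.255,.15],np.radians(70.5),n=8)
```

```text
n 8
[[-9.5,26.9,-23.5,-0.030,0.000,-0.000],[-9.5,27.6,-22.7,-0.030,0.000,-0.000],[-9.5,28.2,-21.8,-0.030,0.000,-0.000],[-9.6,28.9,-21.0,-0.030,0.000,-0.000],[-9.6,29.5,-20.1,-0.030,0.000,-0.000],[-9.6,30.1,-19.2,-0.030,0.000,-0.000],[-9.6,30.7,-18.3,-0.030,0.000,-0.000],[-9.6,31.2,-17.4,-0.030,0.000,-0.000]]
```

jog_arm:
  commands:
    - [-25,10,-10,-0.03,0,0]
    - [-20,27,-23,-0.03,0,0]
    - [-10,28,-22,-0.03,0,0]
    - [-5,29,-21,-0.03,0,0]
    - [-5,30,-20,-0.03,0,0]
    - [-5,30,-19,-0.03,0,0]
    - [-5,31,-18,-0.03,0,0]
    - [0,31,-17,-0.03,0,0]
    - [0,10,-6,0,0,0]
    - [0,0,0,0,0,0]
    - [0,0,0,0,0,0]

```text
clock: 15.15
position: [0.5814, 0.2534, 0.1509]
tool_rot: [0.912, 1.569, 0.578]
force: [0.8, -0.6, -1.4]
grip_width: 0.0445
```

Run:
```python
from h import *
c,im,P=snap('w15');R,p=P;print(p,np.degrees(yawnow()),R[:,0],observe()['clock'])
for d in nets.silhouettes('wrist','hex_tray')[:2]: print(d['p'],np.round(d['rect']),meas(c,d['mask'],.008,'hex'))
save('w15b.png',cv2.resize(im[:350],None,fx=1.42,fy=1.42))
```

```text
[0.58137287 0.25338366 0.15093498] 70.86289926293097 [ 1.16877670e-03  7.62669461e-04 -9.99999026e-01] 15.2
0.88 [264. 182. 345. 246.] (array([606.7, 276.4]), array([608.6, 274.6]), ('flats', [np.float64(69.2), np.float64(69.5), np.float64(39.1)], 'ang', np.float64(11.0)))
```

View pics/w15b.png

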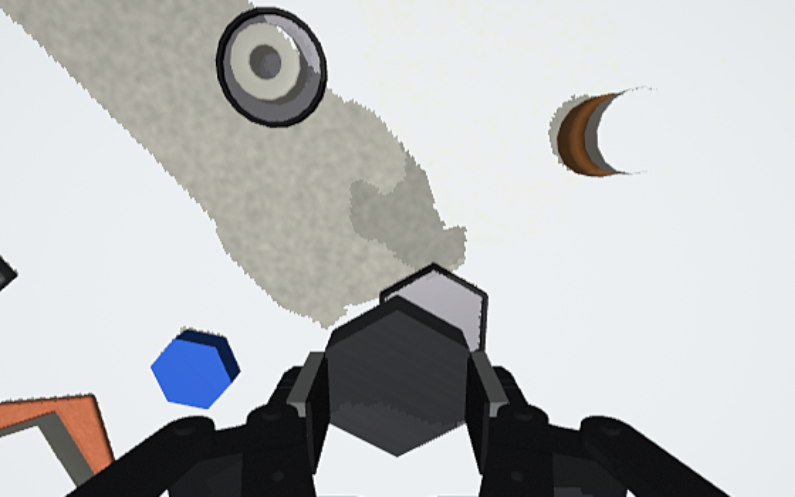

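w15: hex tray partly behind the held block; visible outer corners (zoomed) at (382,294), (434,263) and (487,295).

Run:
```python
from h import *
c,im=load('w15')
px=[(x/1.4179-.15,y/1.42-.15) for x,y in[(382,294),(434,263),(487.5,295)]]
print(fithex(c,px,.008,70.))
c,im=load('w2')
cr=im[190:280,440:560]; save('w2h.png',cv2.resize(cr,None,fx=5,fy=5,interpolation=cv2.INTER_CUBIC))
```

```text
edges [67.7 38.6 40.7]
(array([605.4, 277.6]), np.float64(35.8), 'rms', np.float64(12.19))
```

View pics/w2h.png

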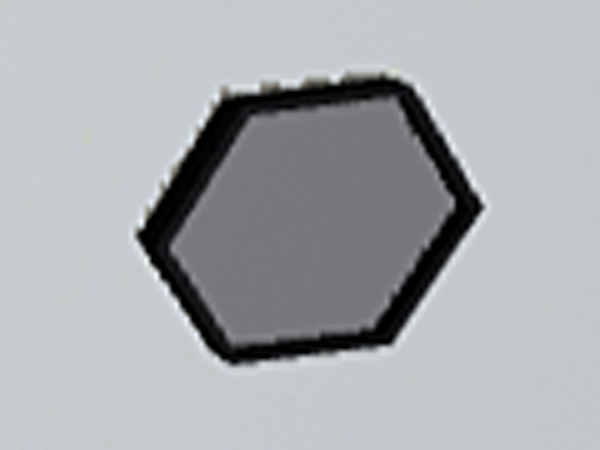

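```bash
sed -i 's/def fithex(c,px,z,af=46.):/def fithex(c,px,z,af=46.,c0=None):/; s/s=least_squares(f,\[\*W.mean(0),a0\])/s=least_squares(f,[*(W.mean(0) if c0 is None else c0),a0])/' h.py
python3 - <<'E'
from h import *
c,im=load('w15')
px=[(x/1.4179-.15,y/1.42-.15) for x,y in[(382,294),(434,263),(487.5,295)]]
for c0 in((616,265),(614,267),(620,270)): print(fithex(c,px,.008,70.,c0))
c,im=load('w2')
px=[(x/5+440-.4,y/5+190-.4) for x,y in[(140,238),(230,94),(408,82),(483,207),(390,342),(235,360)]]
print(fithex(c,px,.008,70.))
E
```

```text
edges [67.7 38.6 40.7]
(array([617.4, 267.3]), np.float64(10.6), 'rms', np.float64(1.08))
edges [67.7 38.6 40.7]
(array([617.4, 267.3]), np.float64(10.6), 'rms', np.float64(1.08))
edges [67.7 38.6 40.7]
(array([617.4, 267.3]), np.float64(10.6), 'rms', np.float64(1.08))
edges [44.7 40.5 42.9 41.2 39.6 39. ]
(array([616.3, 264.9]), np.float64(10.4), 'rms', np.float64(2.19))
```

Run:
```python
from h import *
plan([.6175,.267,.06],np.radians(70.6),n=4)
```

```text
n 4
[[22.8,6.3,7.3,0.001,0.000,-0.000],[22.8,6.3,7.3,0.001,0.000,-0.000],[22.8,6.3,7.3,0.001,0.000,-0.000],[22.7,6.3,7.3,0.001,0.000,-0.000]]
```

jog_arm:
  commands:
    - [22,6.5,7.5,0,0,0]
    - [22,6.5,7.5,0,0,0]
    - [22,6,7,0,0,0]
    - [20,3,4,0,0,0]
    - [0,0,0,0,0,0]
    - [0,0,0,0,0,0]

```text
clock: 15.85
position: [0.6181, 0.2558, 0.0637]
tool_rot: [-0.063, 1.567, -0.409]
force: [0.1, 0.8, -0.8]
grip_width: 0.0449
```

Run:
```python
from h import *
c,im,P=snap('w16');R,p=P;print(p,np.degrees(yawnow()),R[:,0],observe()['clock'])
plan([.6175,.267,.035],np.radians(70.6),n=2)
save('w16b.png',cv2.resize(im[100:350,100:460],None,fx=2.2,fy=2.2))
```

```text
[0.61808158 0.25577082 0.06369742] 70.15178949298945 [ 0.00362088 -0.00157016 -0.99999221] 15.9
n 2
[[14.4,5.3,-2.2,-0.004,0.002,0.000],[14.4,5.3,-2.1,-0.004,0.002,0.000]]
```

View pics/w16b.png

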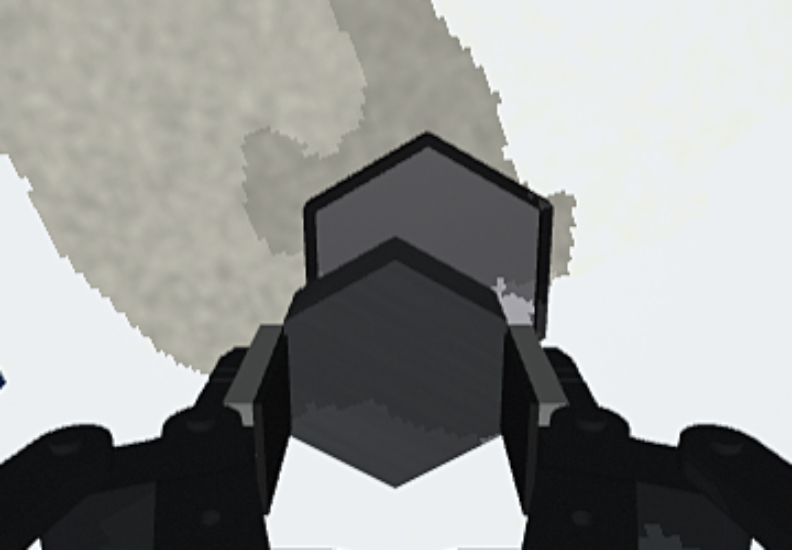

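Run:
```python
from h import *
c,im=load('w16')
px=[(x/2.2-.25+100,y/2.2-.25+100) for x,y in[(305,206),(427,132),(551,205)]]
print(fithex(c,px,.008,70.,(616,266)))
```

```text
edges [68.4 39.5 40.2]
(array([617.2, 266.3]), np.float64(10.5), 'rms', np.float64(0.67))
```

jog_arm:
  commands:
    - [12,5.5,-2,-0.004,0.002,0]
    - [12,5.5,-2,-0.004,0.002,0]
    - [0,0,0,0,0,0]
    - [0,0,0,0,0,0]

```text
clock: 16.3
position: [0.6186, 0.2687, 0.0404]
tool_rot: [0.954, 1.568, 0.616]
force: [0.7, -0.5, -1.3]
grip_width: 0.0446
```

Run:
```python
from h import *
c,im,P=snap('w17');R,p=P;print(p,np.degrees(yawnow()),R[:,0],observe()['clock'])
plan([.618,.267,.022],np.radians(70.6),n=2)
save('w17b.png',cv2.resize(im[100:350,100:460],None,fx=2.2,fy=2.2))
```

```text
[0.61857253 0.26874772 0.04041717] 70.65558134956012 [ 0.00207533  0.00147053 -0.99999677] 16.35
n 2
[[9.2,-0.9,0.1,0.000,0.001,-0.001],[9.2,-0.9,0.1,0.000,0.001,-0.001]]
```

View pics/w17b.png

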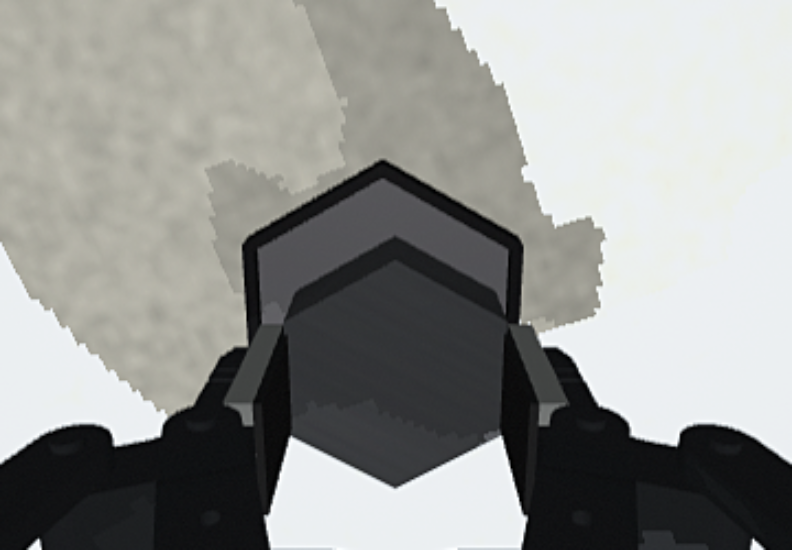

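jog_arm:
  commands:
    - [8,-1.5,-0.2,0,0.001,-0.001]
    - [8,-1.5,-0.2,0,0.001,-0.001]
    - [0,0,0,0,0,0]
    - [0,0,0,0,0,0]

```text
clock: 16.75
position: [0.617, 0.2657, 0.0233]
tool_rot: [-3.015, 1.57, 2.931]
force: [0.8, -0.8, -2.4]
grip_width: 0.0449
```

Run:
```python
from h import *
c,im,P=snap('w18');R,p=P;print(p,np.degrees(yawnow()),R[:,0],observe()['clock'],observe()['force'])
plan([.618,.2665,.0215],np.radians(70.6),n=1)
save('w18b.png',cv2.resize(im[100:350,100:460],None,fx=2.2,fy=2.2))
```

```text
[0.6170088  0.26565533 0.02328079] 70.64137839884653 [-6.06490911e-04  1.29776175e-04 -9.99999808e-01] 16.8 [-0.92532705  0.43289955 -1.35847714]
n 1
[[1.8,1.2,0.7,0.001,-0.001,0.000]]
```

View pics/w18b.png

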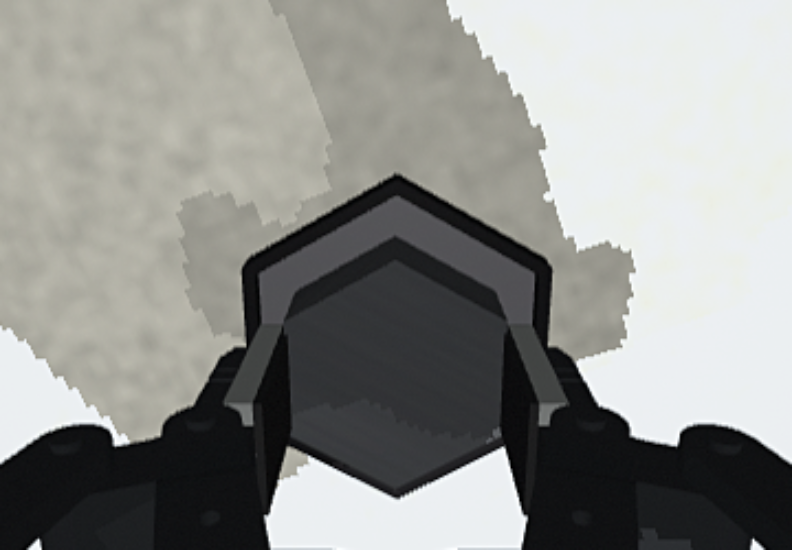

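jog_arm:
  commands:
    - [1.8,0.3,0.4,0,0,0]
    - [0.4,0,0,0,0,0]
    - [0,0,0,0,0,0]

```text
clock: 17.1
position: [0.6177, 0.2659, 0.0218]
tool_rot: [2.338, 1.57, 2.001]
force: [-0.2, 0.4, -1.8]
grip_width: 0.0446
```

jog_arm:
  commands:
    - [0,0,0,0,0,0]
    - [0,0,0,0,0,0]
    - [0,0,0,0,0,0]
    - [0,0,0,0,0,0]
    - [0,0,0,0,0,0]
    - [-20,0,0,0,0,0]
    - [-40,0,0,0,0,0]
    - [-40,0,0,0,0,0]
    - [0,0,0,0,0,0]
  gripper: 0

```text
clock: 18.0
position: [0.6176, 0.2656, 0.1243]
tool_rot: [-2.542, 1.569, -2.88]
force: [0.6, 0.1, -0.1]
grip_width: 0.0856
```

Run:
```python
from h import *
c,im,P=snap('w19');R,p=P;print(p,np.degrees(yawnow()),R[:,0],observe()['clock'],observe()['force'])
save('w19b.png',cv2.resize(im[:350],None,fx=1.42,fy=1.42))
plan([.60,-.03,.16],np.radians(90),n=9)
```

```text
[0.61764569 0.26561468 0.12428165] 70.64104181641707 [-1.25421358e-03 -3.36118319e-04 -9.99999157e-01] 18.05 [ 1.1149257   0.1147771  -0.43997815]
n 9
[[-4.2,-31.6,9.1,-0.038,-0.000,0.000],[-4.2,-31.9,7.9,-0.038,-0.000,0.000],[-4.2,-32.2,6.7,-0.038,-0.000,0.000],[-4.2,-32.4,5.5,-0.038,-0.000,0.000],[-4.2,-32.6,4.3,-0.038,-0.000,0.000],[-4.2,-32.7,3.1,-0.038,-0.000,0.000],[-4.2,-32.8,1.9,-0.038,-0.000,0.000],[-4.2,-32.9,0.6,-0.038,-0.000,0.000],[-4.2,-32.9,-0.6,-0.038,-0.000,0.000]]
```

View pics/w19b.png

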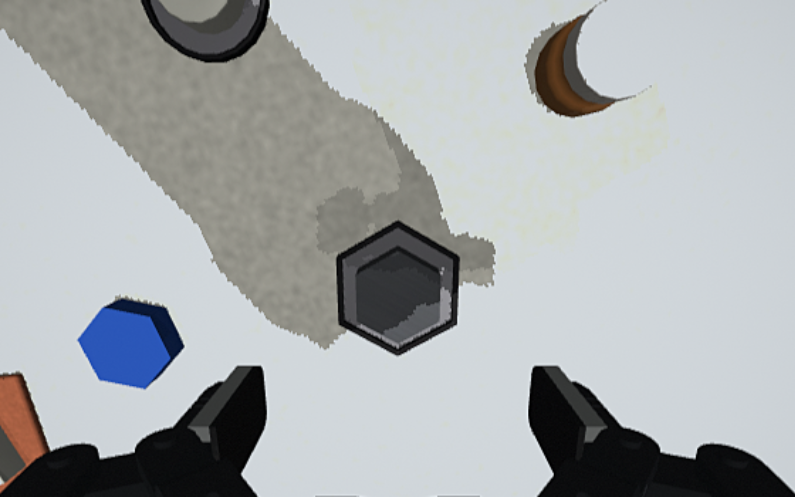

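The hex block sits flat inside its tray. Next is the square tile.

jog_arm:
  commands:
    - [-4,-31,9,-0.038,0,0]
    - [-4,-32,8,-0.038,0,0]
    - [-4,-32,7,-0.038,0,0]
    - [-4,-32,5,-0.038,0,0]
    - [-4,-32,4,-0.038,0,0]
    - [-4,-33,3,-0.038,0,0]
    - [-4,-33,2,-0.038,0,0]
    - [-4,-33,1,-0.038,0,0]
    - [0,-33,0,-0.034,0,0]
    - [0,0,0,0,0,0]
    - [0,0,0,0,0,0]

```text
clock: 19.15
position: [0.598, -0.0393, 0.1456]
tool_rot: [-2.993, 1.556, -2.975]
force: [0.2, 1.5, -0.5]
grip_width: 0.0851
```

Run:
```python
from h import *
c,im,P=snap('w20');R,p=P;print(p,np.degrees(yawnow()),R[:,0],observe()['clock'],observe()['force'])
for n,z in(('square_tile',.024),('square_tray',.008)):
  for d in nets.silhouettes('wrist',n)[:2]: print(n,d['p'],np.round(d['rect']),meas(c,d['mask'],z,'square'))
save('w20c.png',cv2.resize(im[120:300,180:380],None,fx=3.5,fy=3.3,interpolation=cv2.INTER_CUBIC))
```

```text
[ 0.59798992 -0.03928911  0.14558601] 90.9868700340654 [-0.01478419 -0.0024787  -0.99988764] 19.2 [-0.61990647 -1.41307596 -0.35304756]
square_tile 0.65 [258. 195. 326. 263.] (array([618.5, -29.9]), array([618.3, -30. ]), ('s', 55.8, 59.3, 'ang', 89.4))
square_tray 0.98 [ 0.  0. 63. 51.] (array([ 462.1, -234. ]), array([ 461.7, -235.8]), ('s', 34.6, 50.7, 'ang', 0.9))
```

View pics/w20c.png

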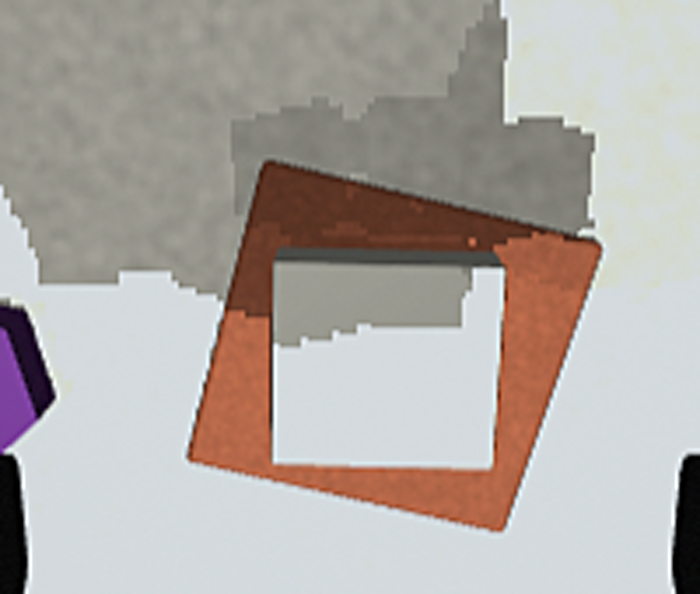

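```bash
cat >> h.py <<'E'
def fitsq(c,px,z):
    W=np.array([c.atz(q,z)[:2]*1000 for q in px]); e=np.roll(W,-1,0)-W
    a=np.degrees(np.arctan2(e[:,1],e[:,0])); a4=np.degrees(np.angle(np.mean(np.exp(4j*np.radians(a)))))/4
    return W.mean(0).round(1),'ang',round(a4,2),'edges',np.linalg.norm(e,axis=1).round(1)
E
python3 - <<'E'
from h import *
c,im=load('w20')
px=[(x/3.5-.36+180,y/3.3-.36+120) for x,y in[(273,262),(503,267),(491,467),(273,463)]]
print(fitsq(c,px,.024)); 
plan([.6205,-.0295,.07],np.radians(90),n=4)
E
```

```text
(array([620.4, -30. ]), 'ang', np.float64(-0.21), 'edges', array([54.8, 54.9, 54.8, 55.1]))
n 4
[[18.9,2.1,5.9,0.005,-0.004,0.001],[18.9,2.1,5.8,0.005,-0.004,0.001],[18.9,2.2,5.7,0.005,-0.004,0.001],[18.9,2.2,5.7,0.005,-0.004,0.001]]
```

jog_arm:
  commands:
    - [19,2.2,5.6,0.005,-0.004,0.001]
    - [19,2.2,5.6,0.005,-0.004,0.001]
    - [19,2.2,5.6,0.005,-0.004,0.001]
    - [19,1,3,0.005,-0.003,0]
    - [0,0,0,0,0,0]
    - [0,0,0,0,0,0]

```text
clock: 19.9
position: [0.6186, -0.0224, 0.0671]
tool_rot: [1.018, 1.568, 1.024]
force: [0.6, 0.4, -0.0]
grip_width: 0.0851
```

Run:
```python
from h import *
c,im,P=snap('w21');R,p=P;print(p,np.degrees(yawnow()),R[:,0],observe()['clock'],observe()['force'])
plan([.6205,-.03,.045],np.radians(89.8),n=2)
save('w21c.png',cv2.resize(im[140:340,150:410],None,fx=3,fy=3,interpolation=cv2.INTER_CUBIC))
```

```text
[ 0.61862524 -0.02235633  0.06711611] 90.3818244439637 [ 0.00168183  0.00276595 -0.99999476] 19.95 [-0.86107763  0.55450406 -0.50508334]
n 2
[[11.1,-3.9,0.9,0.005,0.001,-0.001],[11.1,-3.9,1.0,0.005,0.001,-0.001]]
```

View pics/w21c.png

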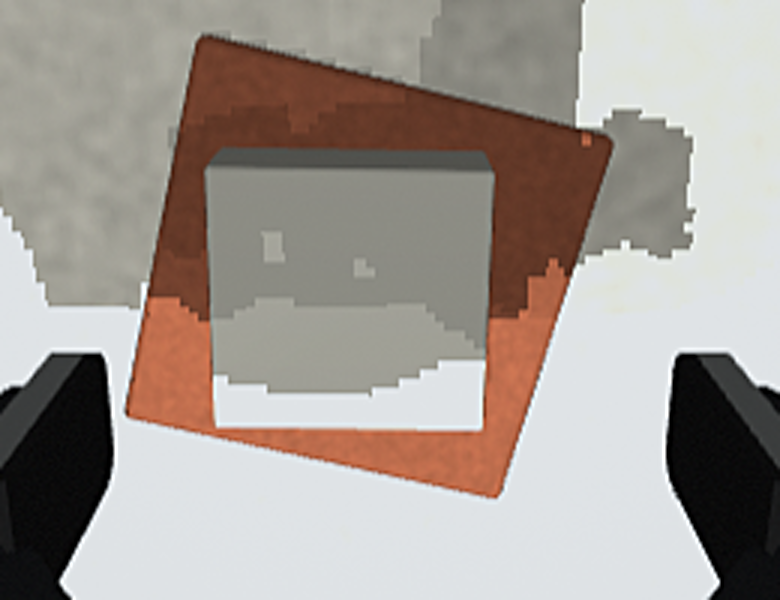

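jog_arm:
  commands:
    - [11,-4,1,0.005,0.001,-0.001]
    - [11,-4,1,0.005,0.001,-0.001]
    - [0,0,0,0,0,0]
    - [0,0,0,0,0,0]

```text
clock: 20.35
position: [0.6216, -0.031, 0.0454]
tool_rot: [0.296, 1.569, 0.292]
force: [-0.0, -0.3, 0.1]
grip_width: 0.0853
```

Run:
```python
from h import *
c,im,P=snap('w22');R,p=P;print(p,np.degrees(yawnow()),R[:,0],observe()['clock'],observe()['force'])
plan([.6205,-.03,.02],np.radians(89.8),n=2)
save('w22c.png',cv2.resize(im[140:340,150:410],None,fx=3,fy=3,interpolation=cv2.INTER_CUBIC))
```

```text
[ 0.62158097 -0.03097967  0.04539833] 89.7572870927726 [ 2.04701277e-03  6.15055870e-04 -9.99997716e-01] 20.4 [-0.55178899  0.02620459  0.0299013 ]
n 2
[[12.7,0.5,-0.5,-0.000,0.001,-0.000],[12.7,0.5,-0.5,-0.000,0.001,-0.000]]
```

View pics/w22c.png

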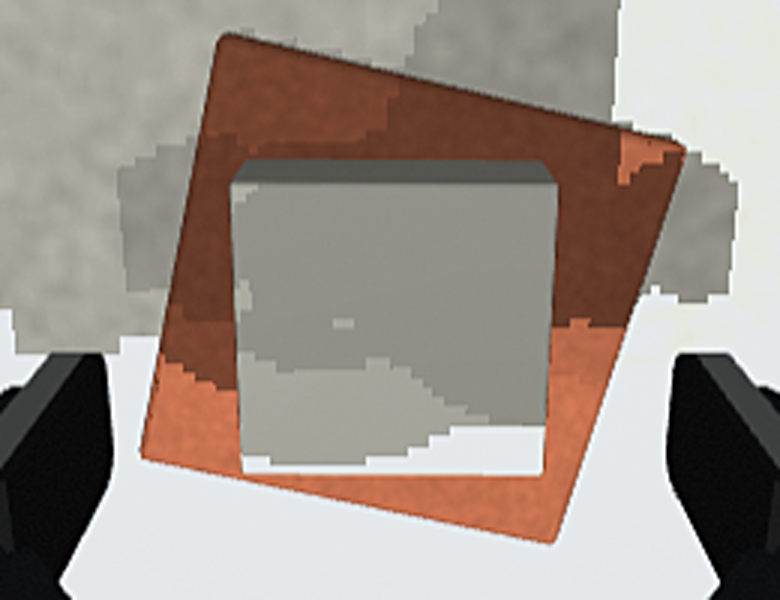

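Run:
```python
from h import *
a,_=load('w22'); pa=[(x/3-.33+150,y/3-.33+140) for x,y in[(231,184),(557,183),(543,474),(243,473)]]
b,_=load('w21'); pb=[(x/3-.33+150,y/3-.33+140) for x,y in[(206,169),(493,174),(483,429),(214,427)]]
d,_=load('w20'); pd=[(x/3.5-.36+180,y/3.3-.36+120) for x,y in[(273,262),(503,267),(491,467),(273,463)]]
for c,p in((a,pa),(b,pb),(d,pd)): print(fitsq(c,p,.024))
print([tri([(a,pa[i]),(b,pb[i]),(d,pd[i])])[0].round(4) for i in range(4)])
```

```text
(array([620.5, -29.8]), 'ang', np.float64(-0.38), 'edges', array([54.7, 55.4, 55.2, 55. ]))
(array([620.7, -29.8]), 'ang', np.float64(-0.56), 'edges', array([54.8, 54.5, 55.7, 55. ]))
(array([620.4, -30. ]), 'ang', np.float64(-0.21), 'edges', array([54.8, 54.9, 54.8, 55.1]))
[array([ 0.5937, -0.0576,  0.0205]), array([ 0.5938, -0.002 ,  0.0217]), array([ 0.6476, -0.0026,  0.0251]), array([ 0.6471, -0.0574,  0.0255])]
```

jog_arm:
  commands:
    - [12,0.6,-0.5,0,0.001,0]
    - [12,0.6,-0.5,0,0.001,0]
    - [0,0,0,0,0,0]
    - [0,0,0,0,0,0]

```text
clock: 20.8
position: [0.6204, -0.0295, 0.0193]
tool_rot: [1.904, 1.57, 1.9]
force: [-0.2, -1.0, -0.1]
grip_width: 0.0852
```

Run:
```python
from h import *
c,im,P=snap('w23');R,p=P;print(p,np.degrees(yawnow()),R[:,0],observe()['clock'],observe()['force'])
save('w23c.png',cv2.resize(im[140:340,150:410],None,fx=3,fy=3,interpolation=cv2.INTER_CUBIC))
```

```text
[ 0.62037221 -0.02953996  0.01927625] 89.76373731264178 [-2.49829180e-04  7.31010990e-04 -9.99999702e-01] 20.85 [-0.61938235  0.46374199 -0.70765577]
```

View pics/w23c.png

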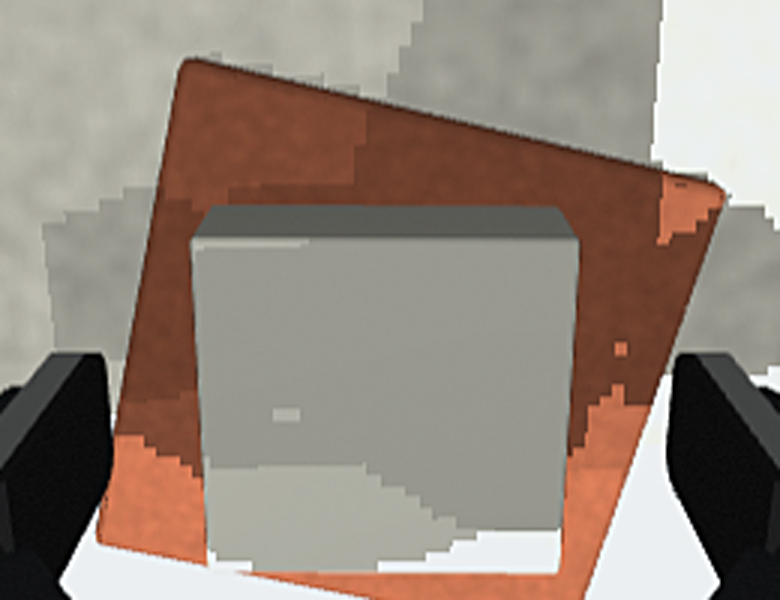

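jog_arm:
  commands:
    - [0,-0.5,0,0,0,0]
    - [0,0,0,0,0,0]
    - [0,0,0,0,0,0]
    - [0,0,0,0,0,0]
    - [0,0,0,0,0,0]
    - [0,0,0,0,0,0]
    - [0,0,0,0,0,0]
  gripper: 200
  newtons: 60

```text
clock: 21.55
position: [0.6205, -0.03, 0.0203]
tool_rot: [1.068, 1.57, 1.064]
force: [-0.1, 0.8, -2.8]
grip_width: 0.0545
```

jog_arm:
  commands:
    - [-15,0,0,0,0,0]
    - [-15,0,0,0,0,0]
    - [0,0,0,0,0,0]

```text
clock: 21.85
position: [0.6206, -0.0302, 0.053]
tool_rot: [1.099, 1.57, 1.094]
force: [-0.2, 0.3, -2.5]
grip_width: 0.0546
```

Run:
```python
from h import *
c,im,P=snap('w24');R,p=P;print(p,np.degrees(yawnow()),R[:,0],observe()['clock'],observe()['force'])
plan([.43,-.245,.15],np.radians(89.8),n=7)
```

```text
[ 0.62056813 -0.03015683  0.05298186] 89.76184197227604 [ 3.86913041e-04  7.49879126e-04 -9.99999644e-01] 21.9 [ 0.2619459   0.53227091 -1.9404803 ]
n 7
[[-14.0,-30.8,-27.1,-0.000,-0.000,-0.000],[-14.0,-30.8,-27.1,-0.000,-0.000,-0.000],[-14.0,-30.8,-27.1,-0.000,-0.000,-0.000],[-14.0,-30.8,-27.1,-0.000,-0.000,-0.000],[-14.0,-30.8,-27.1,-0.000,-0.000,-0.000],[-14.0,-30.8,-27.1,-0.000,-0.000,-0.000],[-14.0,-30.8,-27.1,-0.000,-0.000,-0.000]]
```

View pics/w24.png

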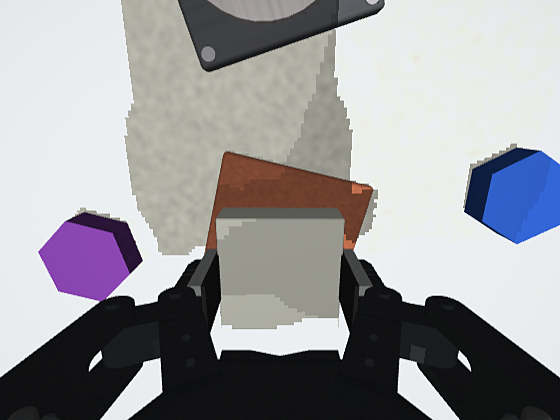

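jog_arm:
  commands:
    - [-40,0,0,0,0,0]
    - [-30,-20,-18,0,0,0]
    - [-10,-31,-29,0,0,0]
    - [-5,-31,-29,0,0,0]
    - [-5,-31,-29,0,0,0]
    - [-5,-31,-29,0,0,0]
    - [0,-31,-29,0,0,0]
    - [0,-31,-29,0,0,0]
    - [0,0,0,0,0,0]
    - [0,0,0,0,0,0]

```text
clock: 22.9
position: [0.4198, -0.2418, 0.1508]
tool_rot: [-0.019, 1.568, -0.022]
force: [-0.9, 0.7, -2.6]
grip_width: 0.0543
```

Run:
```python
from h import *
c,im,P=snap('w25');R,p=P;print(p,np.degrees(yawnow()),R[:,0],observe()['clock'],observe()['force'],observe()['qpos'])
for d in nets.silhouettes('wrist','square_tray')[:2]: print(d['p'],np.round(d['rect']),meas(c,d['mask'],.008,'square'))
save('w25b.png',cv2.resize(im[:350],None,fx=1.42,fy=1.42))
```

```text
[ 0.41982014 -0.24181536  0.15083035] 89.85191344175122 [ 2.69731840e-03 -5.80624001e-05 -9.99996361e-01] 22.95 [-0.34717697 -0.25012379 -2.64823713] [ 0.34989323  0.43626658  0.06581137  2.05234047 -0.04680236  0.65219636
  2.01491383]
0.97 [218. 172. 308. 211.] (array([ 412.7, -255.9]), array([ 412.4, -255.7]), ('s', 80.4, 33.9, 'ang', 89.8))
```

View pics/w25b.png

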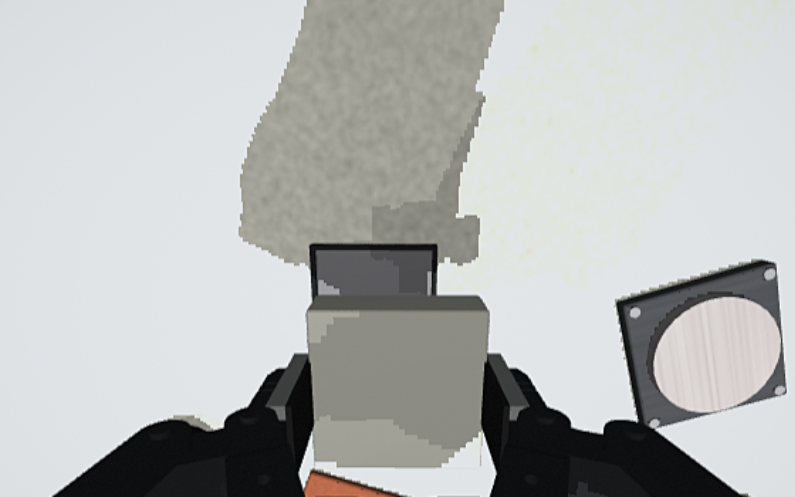

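Run:
```python
from h import *
c,im=load('w25')
print([c.atz((x/1.4179-.15,y/1.42-.15),.008).round(4) for x,y in[(309.5,244),(437,244.5),(437,295)]])
c,im=load('w2'); save('w2q.png',cv2.resize(im[0:110,0:120],None,fx=5,fy=5,interpolation=cv2.INTER_CUBIC))
```

```text
[array([ 0.3968, -0.2952,  0.008 ]), array([ 0.3974, -0.216 ,  0.008 ]), array([ 0.4301, -0.2153,  0.008 ])]
```

View pics/w2q.png

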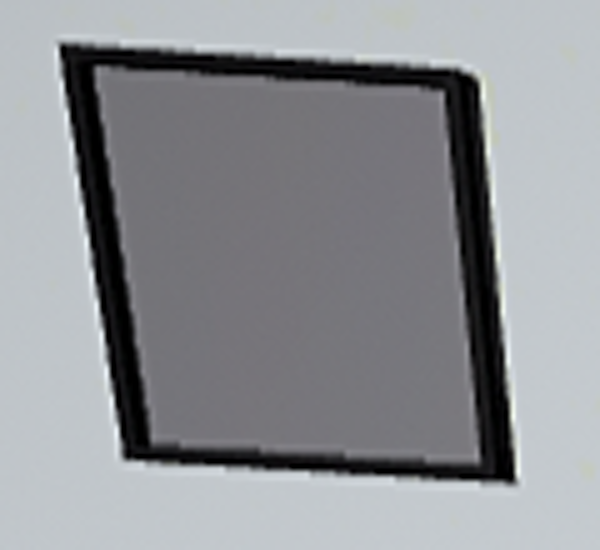

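Run:
```python
from h import *
plan([.4372,-.2555,.05],np.radians(89.8),n=5)
```

```text
n 5
[[20.1,-2.8,3.4,0.000,0.000,0.000],[20.1,-2.8,3.4,0.000,0.000,0.000],[20.1,-2.8,3.4,0.000,0.000,0.000],[20.1,-2.8,3.4,0.000,0.000,0.000],[20.1,-2.8,3.4,0.000,0.000,0.000]]
```

jog_arm:
  commands:
    - [20,-2.8,3.4,0,0,0]
    - [20,-2.8,3.4,0,0,0]
    - [20,-2.8,3.4,0,0,0]
    - [20,-2,2.5,0,0,0]
    - [18,-1.5,2,0,0,0]
    - [0,0,0,0,0,0]
    - [0,0,0,0,0,0]

```text
clock: 23.7
position: [0.4419, -0.2476, 0.0493]
tool_rot: [0.179, 1.565, 0.189]
force: [-0.3, -0.3, -2.3]
grip_width: 0.0541
```

Run:
```python
from h import *
c,im,P=snap('w26');R,p=P;print(p,np.degrees(yawnow()),R[:,0],observe()['clock'],observe()['force'])
plan([.4372,-.2555,.028],np.radians(89.8),n=2)
save('w26b.png',cv2.resize(im[:350],None,fx=1.42,fy=1.42))
```

```text
[ 0.44186208 -0.24759607  0.0493234 ] 90.59438383982815 [ 0.00537895  0.00103046 -0.999985  ] 23.75 [ 0.16258106  0.38236876 -2.55880189]
n 2
[[10.7,-4.0,-2.5,0.007,0.003,-0.000],[10.7,-4.0,-2.4,0.007,0.003,-0.000]]
```

View pics/w26b.png

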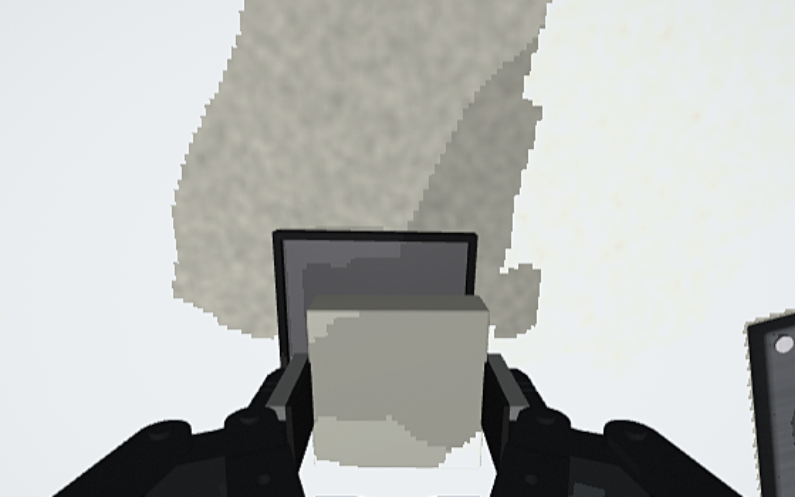

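Run:
```python
from h import *
c,im=load('w26')
print([c.atz((x/1.4179-.15,y/1.42-.15),.008).round(4) for x,y in[(273,231),(478,234)]])
```

```text
[array([ 0.3972, -0.2953,  0.008 ]), array([ 0.3976, -0.2159,  0.008 ])]
```

jog_arm:
  commands:
    - [9,-4,-2.5,0.007,0.003,0]
    - [8,-4,-2.4,0.007,0.002,0]
    - [0,0,0,0,0,0]
    - [0,0,0,0,0,0]

```text
clock: 24.15
position: [0.4377, -0.2565, 0.0331]
tool_rot: [-0.094, 1.568, -0.099]
force: [0.1, 0.2, -2.7]
grip_width: 0.0543
```

Run:
```python
from h import *
c,im,P=snap('w27');R,p=P;print(p,np.degrees(yawnow()),R[:,0],observe()['clock'],observe()['force'])
plan([.4372,-.2555,.019],np.radians(89.8),n=2)
save('w27b.png',cv2.resize(im[:350],None,fx=1.42,fy=1.42))
```

```text
[ 0.43773391 -0.25645305  0.03305096] 89.73716118040133 [ 2.92126188e-03 -2.88925993e-04 -9.99995691e-01] 24.2 [ 0.61534923 -0.26448067 -2.61688703]
n 2
[[7.0,0.5,-0.3,-0.001,0.001,0.000],[7.0,0.5,-0.3,-0.001,0.001,0.000]]
```

View pics/w27b.png

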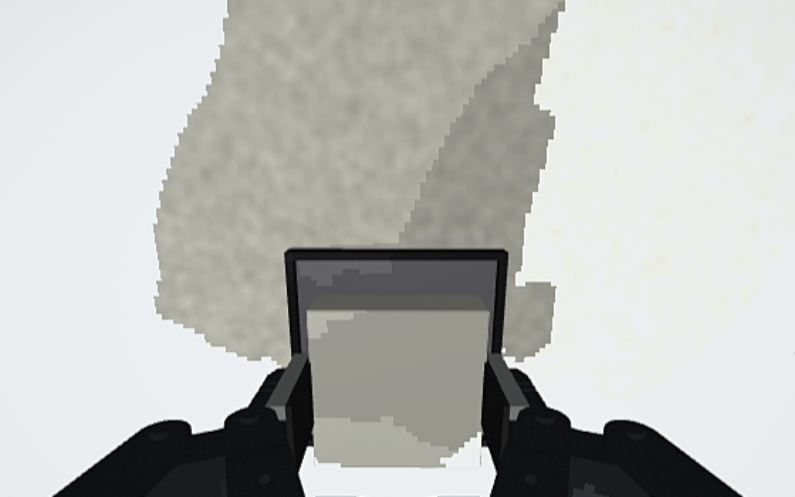

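jog_arm:
  commands:
    - [6,0.5,-0.3,0,0.001,0]
    - [6,0.4,-0.3,0,0.001,0]
    - [0,0,0,0,0,0]
    - [0,0,0,0,0,0]

```text
clock: 24.6
position: [0.4373, -0.2554, 0.0203]
tool_rot: [-0.328, 1.57, -0.332]
force: [-0.0, 0.5, -2.6]
grip_width: 0.0549
```

jog_arm:
  commands:
    - [1.6,0,0,0,0,0]
    - [0.4,0,0,0,0,0]
    - [0,0,0,0,0,0]

```text
clock: 24.9
position: [0.4374, -0.2554, 0.0182]
tool_rot: [-0.315, 1.569, -0.319]
force: [0.7, -0.1, -3.1]
grip_width: 0.0547
```

Run:
```python
from h import *
c,im,P=snap('w28');R,p=P;print(p,np.degrees(yawnow()),R[:,0],observe()['clock'],observe()['force'])
save('w28b.png',cv2.resize(im[:350],None,fx=1.42,fy=1.42))
```

```text
[ 0.43737008 -0.25537654  0.01823958] 89.75696072114039 [ 1.32598719e-03 -4.38552155e-04 -9.99999025e-01] 24.95 [ 0.59327851 -0.93368074 -2.80609225]
```

View pics/w28b.png

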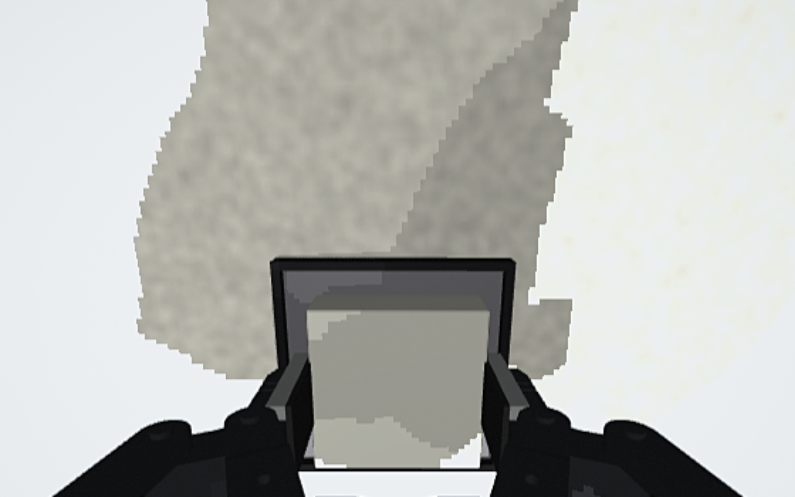

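jog_arm:
  commands:
    - [0.8,0,0,0,0,0]
    - [0,0,0,0,0,0]

```text
clock: 25.15
position: [0.4375, -0.2554, 0.0183]
tool_rot: [-0.307, 1.569, -0.311]
force: [0.1, -0.7, -2.1]
grip_width: 0.0539
```

jog_arm:
  commands:
    - [0,0,0,0,0,0]
    - [0,0,0,0,0,0]
    - [0,0,0,0,0,0]
    - [0,0,0,0,0,0]
    - [0,0,0,0,0,0]
  gripper: 0

```text
clock: 25.65
position: [0.438, -0.2557, 0.0186]
tool_rot: [-0.356, 1.568, -0.361]
force: [-0.2, 0.3, -0.3]
grip_width: 0.0852
```

jog_arm:
  commands:
    - [-20,0,0,0,0,0]
    - [-40,0,0,0,0,0]
    - [-40,0,0,0,0,0]
    - [-30,0,0,0,0,0]
    - [0,0,0,0,0,0]

```text
clock: 26.15
position: [0.4369, -0.2553, 0.1524]
tool_rot: [0.484, 1.57, 0.48]
force: [0.7, -0.5, 0.5]
grip_width: 0.085
```

Run:
```python
from h import *
c,im,P=snap('w29');R,p=P;print(p,np.degrees(yawnow()),R[:,0],observe()['clock'],observe()['force'])
save('w29b.png',cv2.resize(im[:350],None,fx=1.42,fy=1.42))
plan([.585,-.27,.16],np.radians(90),n=4)
```

```text
[ 0.43686839 -0.25526162  0.1524303 ] 89.74750761733871 [ 3.64577467e-04  1.89767160e-04 -9.99999916e-01] 26.2 [-0.67113415 -0.217257   -1.25846208]
n 4
[[-2.3,-3.6,37.2,-0.001,-0.000,-0.000],[-2.3,-3.6,37.2,-0.001,-0.000,-0.000],[-2.3,-3.7,37.2,-0.001,-0.000,-0.000],[-2.3,-3.7,37.2,-0.001,-0.000,-0.000]]
```

View pics/w29b.png

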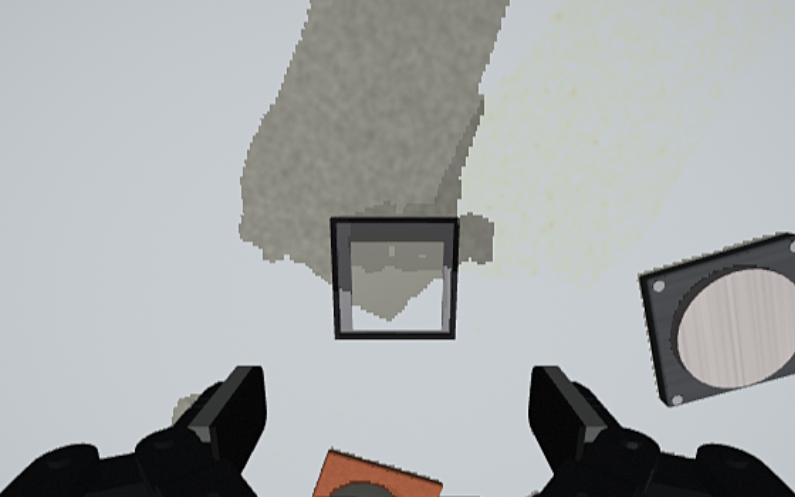

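The tile is inside the square tray. Next I'll measure the disc.

jog_arm:
  commands:
    - [-2,-4,36,0,0,0]
    - [-2,-4,36,0,0,0]
    - [-2,-4,36,0,0,0]
    - [-2,-4,36,0,0,0]
    - [0,0,0,0,0,0]
    - [0,0,0,0,0,0]

```text
clock: 26.8
position: [0.5824, -0.271, 0.1524]
tool_rot: [2.72, 1.561, 2.715]
force: [-0.7, -0.4, 0.2]
grip_width: 0.0857
```

Run:
```python
from h import *
c,im,P=snap('w30');R,p=P;print(p,np.degrees(yawnow()),R[:,0],observe()['clock'],observe()['force'])
for d in nets.silhouettes('wrist','disc')[:2]: print(d['p'],np.round(d['rect']),meas(c,d['mask'],.024,'round'))
for d in nets.silhouettes('wrist','square_tile')[:2]: print(d['p'],np.round(d['rect']),meas(c,d['mask'],.022,'square'))
save('w30b.png',cv2.resize(im[:350],None,fx=1.42,fy=1.42))
save('w30c.png',cv2.resize(im[120:320,180:380],None,fx=3,fy=3,interpolation=cv2.INTER_CUBIC))
```

```text
[ 0.5824427  -0.27100937  0.15237405] 89.71611922732389 [-0.00856435  0.00389725 -0.99995573] 26.85 [0.36929863 0.95641318 0.07856812]
0.84 [232. 208. 300. 279.] (array([ 619.8, -281.4]), array([ 619.8, -281.4]), ('d', np.float64(62.9), 60.6, 66.1))
0.63 [261.   0. 338.  59.] (array([ 449.1, -255. ]), array([ 449.3, -255. ]), ('s', 55.8, 39.8, 'ang', 89.7))
```

View pics/w30b.png

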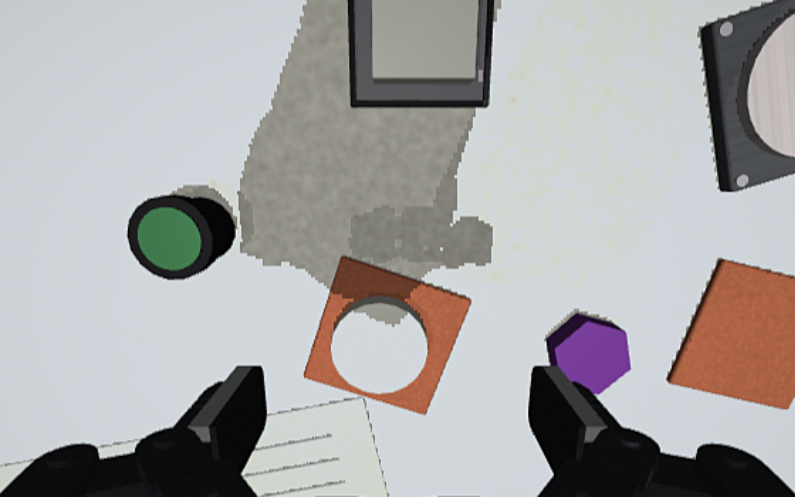

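View pics/w30c.png

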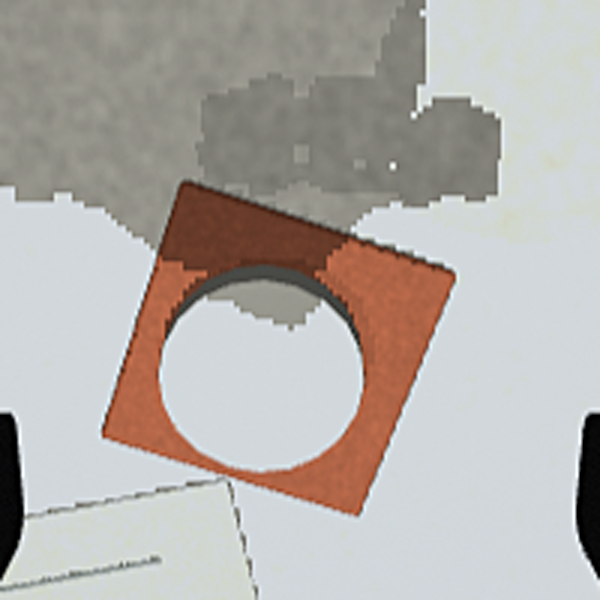

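```bash
cat >> h.py <<'E'
def fitdisc(c,im,g,z,r0=31.,hi=None):
    """fit circle of the top face: sample world rays around guess g(mm), robust edge = strongest colour change in ring r0+-5"""
    from scipy.optimize import least_squares
    sm=cv2.GaussianBlur(im,(3,3),0).astype(np.float32); pts=[]
    for a in np.arange(0,2*np.pi,np.pi/60):
        rr=np.arange(r0-5,r0+5,.2); X=np.array([[ (g[0]+r*np.cos(a))/1000,(g[1]+r*np.sin(a))/1000,z] for r in rr])
        p=np.array([c.proj(x) for x in X],np.float32)
        v=cv2.remap(sm,p[:,0][None].copy(),p[:,1][None].copy(),cv2.INTER_LINEAR)[0]
        dv=np.linalg.norm(v[6:]-v[:-6],axis=1); k=dv.argmax()
        if dv[k]>25: pts.append(X[k+3][:2]*1000)
    pts=np.array(pts)
    f=lambda q: np.hypot(pts[:,0]-q[0],pts[:,1]-q[1])-q[2]
    s=least_squares(f,[*g,r0],loss='soft_l1',f_scale=.5); return s.x.round(2),len(pts),np.median(np.abs(f(s.x))).round(2)
E
python3 - <<'E'
from h import *
c,im=load('w30'); print(c.atz((266.8,244.7),.024))
for g in((621.5,-281.5),(620,-281),(623,-282)): print(fitdisc(c,im,g,.024))
plan([.6215,-.2815,.075],np.radians(90),n=4)
E
```

```text
[ 0.62115598 -0.28153314  0.024     ]
(array([ 622.33, -281.69,   30.4 ]), 120, np.float64(0.12))
(array([ 622.3 , -281.68,   30.38]), 120, np.float64(0.13))
(array([ 622.37, -281.69,   30.42]), 120, np.float64(0.12))
n 4
[[19.5,-2.6,10.1,-0.001,-0.002,-0.001],[19.5,-2.6,10.0,-0.001,-0.002,-0.001],[19.5,-2.6,10.0,-0.001,-0.002,-0.001],[19.6,-2.6,9.9,-0.001,-0.002,-0.001]]
```

jog_arm:
  commands:
    - [19,-2.7,10,0,-0.002,-0.001]
    - [19,-2.7,10,0,-0.002,-0.001]
    - [19,-2.6,10,0,-0.002,-0.001]
    - [18,-2,6,0,-0.002,-0.001]
    - [0,0,0,0,0,0]
    - [0,0,0,0,0,0]

```text
clock: 27.55
position: [0.6149, -0.2829, 0.0776]
tool_rot: [-1.042, 1.569, -1.051]
force: [0.7, -0.2, 0.6]
grip_width: 0.0854
```

Run:
```python
from h import *
c,im,P=snap('w31');R,p=P;print(p,np.degrees(yawnow()),R[:,0],observe()['clock'],observe()['force'])
print(fitdisc(c,im,(622,-281.7),.024))
save('w31c.png',cv2.resize(im[140:340,150:410],None,fx=3,fy=3,interpolation=cv2.INTER_CUBIC))
plan([.622,-.2817,.045],np.radians(90),n=2)
```

```text
[ 0.61488831 -0.28293795  0.07760056] 89.49108725030997 [ 6.51725181e-04 -1.13899504e-03 -9.99999139e-01] 27.6 [ 0.37531836 -0.61996708  0.52158409]
(array([ 622.27, -281.7 ,   30.38]), 120, np.float64(0.11))
n 2
[[16.3,0.7,3.6,-0.004,0.000,0.001],[16.3,0.6,3.6,-0.004,0.000,0.001]]
```

View pics/w31c.png

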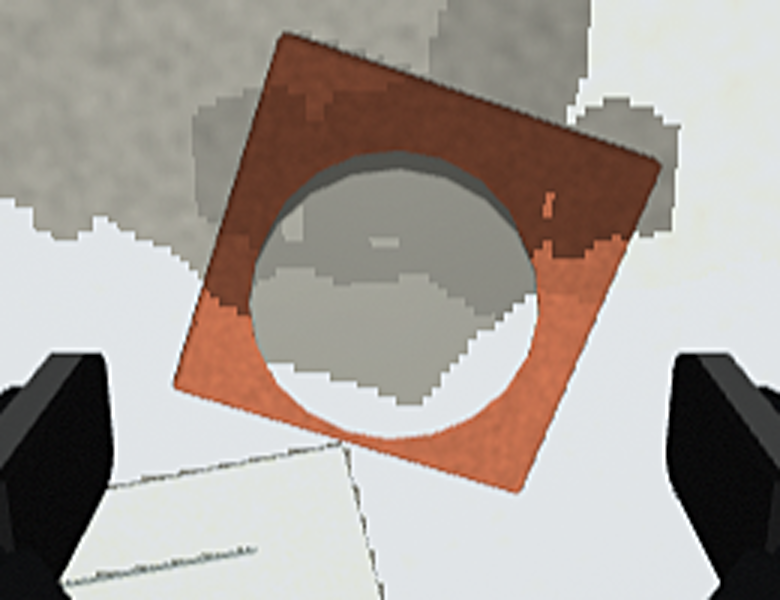

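jog_arm:
  commands:
    - [15,0.7,3.7,-0.004,0,0.001]
    - [15,0.6,3.7,-0.004,0,0.001]
    - [0,0,0,0,0,0]
    - [0,0,0,0,0,0]

```text
clock: 28.0
position: [0.623, -0.2818, 0.0476]
tool_rot: [0.094, 1.568, 0.094]
force: [-1.0, -0.2, 0.2]
grip_width: 0.0857
```

Run:
```python
from h import *
R,p=toolpose();print(p,np.degrees(yawnow()),R[:,0],observe()['clock'],observe()['force'])
plan([.6223,-.2817,.0195],np.radians(90),n=2)
```

```text
[ 0.62296413 -0.28183844  0.04759164] 89.97056364492943 [ 2.92385761e-03  2.75432288e-04 -9.99995688e-01] 28.0 [-0.98620588 -0.24530733  0.23058209]
n 2
[[14.0,0.1,-0.4,-0.000,0.001,-0.000],[14.0,0.1,-0.4,-0.000,0.001,-0.000]]
```

jog_arm:
  commands:
    - [13.5,0,-0.4,0,0.001,0]
    - [13,0,-0.4,0,0.001,0]
    - [0,0,0,0,0,0]
    - [0,0,0,0,0,0]

```text
clock: 28.4
position: [0.6219, -0.2818, 0.0187]
tool_rot: [0.629, 1.57, 0.629]
force: [0.1, 0.4, 0.6]
grip_width: 0.0851
```

Run:
```python
from h import *
c,im,P=snap('w32');R,p=P;print(p,np.degrees(yawnow()),R[:,0],observe()['clock'],observe()['force'])
print(fitdisc(c,im,(622,-281.7),.024))
save('w32c.png',cv2.resize(im[140:340,150:410],None,fx=3,fy=3,interpolation=cv2.INTER_CUBIC))
```

```text
[ 0.6219221  -0.28178794  0.01868249] 89.96933418012789 [ 4.05288132e-04  2.94693051e-04 -9.99999874e-01] 28.45 [-0.39180247  0.62753559  0.41695694]
(array([ 622.25, -281.81,   30.36]), 120, np.float64(0.17))
```

View pics/w32c.png

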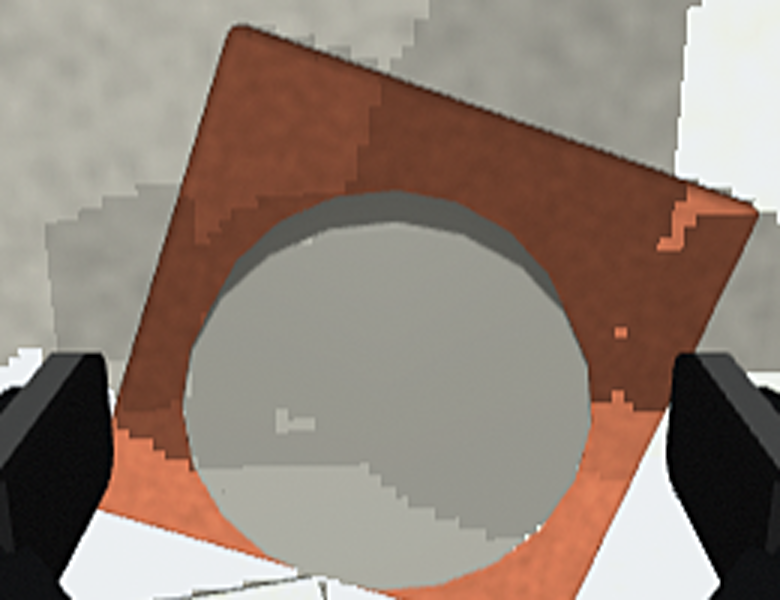

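jog_arm:
  commands:
    - [0,0,0,0,0,0]
    - [0,0,0,0,0,0]
    - [0,0,0,0,0,0]
    - [0,0,0,0,0,0]
    - [0,0,0,0,0,0]
    - [0,0,0,0,0,0]
  gripper: 200
  newtons: 60

```text
clock: 29.05
position: [0.6223, -0.2821, 0.0203]
tool_rot: [-0.161, 1.569, -0.162]
force: [-0.4, 0.1, -1.9]
grip_width: 0.0594
```

jog_arm:
  commands:
    - [-15,0,0,0,0,0]
    - [-15,0,0,0,0,0]
    - [0,0,0,0,0,0]

```text
clock: 29.35
position: [0.6223, -0.2821, 0.053]
tool_rot: [-0.179, 1.569, -0.18]
force: [1.0, -0.0, -1.1]
grip_width: 0.0592
```

Run:
```python
from h import *
c,im,P=snap('w33');R,p=P;print(p,np.degrees(yawnow()),R[:,0],observe()['clock'],observe()['force'])
print(fitdisc(c,im,(622,-281.7),p[2]+.024-.0195))
plan([.43,-.05,.16],np.radians(90),n=7)
```

```text
[ 0.62234563 -0.28214875  0.05302747] 89.96282380670696 [ 1.79765778e-03 -3.26314027e-04 -9.99998331e-01] 29.4 [-0.13886499 -0.07740119 -1.7126566 ]
(array([ 622.13, -281.73,   30.11]), 120, np.float64(0.17))
n 7
[[-15.4,33.1,-27.4,-0.000,0.000,0.000],[-15.4,33.1,-27.4,-0.000,0.000,0.000],[-15.4,33.1,-27.4,-0.000,0.000,0.000],[-15.4,33.1,-27.4,-0.000,0.000,0.000],[-15.4,33.1,-27.4,-0.000,0.000,0.000],[-15.4,33.1,-27.4,-0.000,0.000,0.000],[-15.4,33.1,-27.4,-0.000,0.000,0.000]]
```

View pics/w33.png

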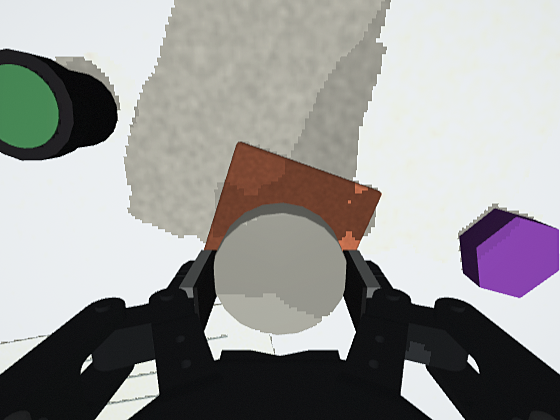

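Run:
```python
from h import *
c,im=load('w2')
for g in ((468,-38),(466,-36)): print(fitdisc(c,im,g,.020,40.))
```

```text
(array([468.29, -37.18,  39.85]), 120, np.float64(0.14))
(array([468.14, -37.21,  39.91]), 120, np.float64(0.13))
```

jog_arm:
  commands:
    - [-40,0,0,0,0,0]
    - [-40,15,-12,0,0,0]
    - [-20,34,-30,0,0,0]
    - [-5,34,-30,0,0,0]
    - [-5,34,-30,0,0,0]
    - [-5,34,-30,0,0,0]
    - [-5,34,-30,0,0,0]
    - [0,34,-30,0,0,0]
    - [0,15,-10,0,0,0]
    - [0,0,0,0,0,0]
    - [0,0,0,0,0,0]

```text
clock: 30.5
position: [0.4109, -0.0401, 0.176]
tool_rot: [0.091, 1.566, 0.091]
force: [0.3, -0.2, -1.6]
grip_width: 0.0595
```

Run:
```python
from h import *
c,im,P=snap('w34');R,p=P;print(p,np.degrees(yawnow()),R[:,0],observe()['clock'],observe()['force'],observe()['grip_width'])
save('w34b.png',cv2.resize(im[:350],None,fx=1.42,fy=1.42))
```

```text
[ 0.41088621 -0.04011272  0.17595132] 89.97385760886742 [ 4.62244520e-03  4.21294594e-04 -9.99989228e-01] 30.55 [ 0.15237879  0.61886722 -2.49491706] 0.059739735319431254
```

View pics/w34b.png

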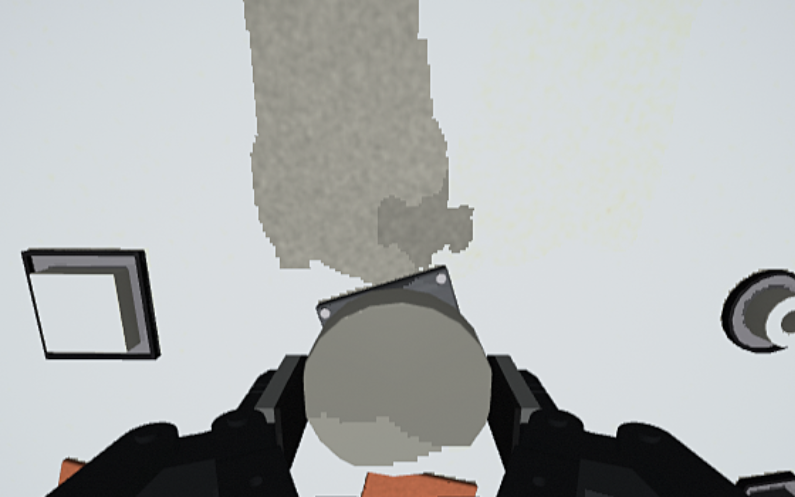

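Run:
```python
from h import *
for n in ('w1','w2','w25','w29','w4','w14','w12'):
    c,im=load(n); q=c.proj([.468,-.037,.02])
    print(n,q.round(0),fitdisc(c,im,(468,-37.2),.020,40.))
c,im=load('w2'); print(fitdisc(c,im,(621,-281),.024))
```

```text
w1 [-10. 200.] (array([467.66, -37.08,  40.08]), 50, np.float64(0.2))
w2 [263.  94.] (array([468.17, -37.21,  39.82]), 120, np.float64(0.14))
w25 [505. 251.] (array([468.43, -37.05,  40.35]), 120, np.float64(0.39))
w29 [523. 232.] (array([468.53, -37.51,  40.08]), 106, np.float64(0.27))
w4 [252. -82.] (array([469.32, -37.23,  38.68]), 29, np.float64(0.24))
w14 [98.  4.] (array([468.67, -37.49,  39.68]), 63, np.float64(0.08))
w12 [98. 29.] (array([468.59, -37.53,  39.74]), 77, np.float64(0.12))
(array([ 621.94, -280.89,   30.46]), 104, np.float64(0.21))
```

jog_arm:
  commands:
    - [-10,0,30,0,0,0]
    - [-10,0,38,0,0,0]
    - [-5,0,38,0,0,0]
    - [0,0,15,0,0,0]
    - [0,0,0,0,0,0]
    - [0,0,0,0,0,0]
    - [0,0,0,0,0,0]

```text
clock: 31.25
position: [0.5376, -0.0475, 0.2005]
tool_rot: [-0.46, 1.568, -0.469]
force: [0.4, 0.2, -2.5]
grip_width: 0.0593
```

Run:
```python
from h import *
c,im,P=snap('w35');R,p=P;print(p,np.degrees(yawnow()),R[:,0],observe()['clock'])
print(fitdisc(c,im,(468,-37.2),.020,40.))
print(fitdisc(c,im,(P[1][0]*1000,P[1][1]*1000),p[2]+.0037,31.))
```

```text
[ 0.5376345  -0.04745244  0.20048672] 89.49410788500924 [ 0.00253719 -0.0012862  -0.99999595] 31.3
(array([468.22, -37.32,  39.86]), 120, np.float64(0.09))
(array([535.79, -47.05,  31.38]), 116, np.float64(1.2))
```

View pics/w35.png

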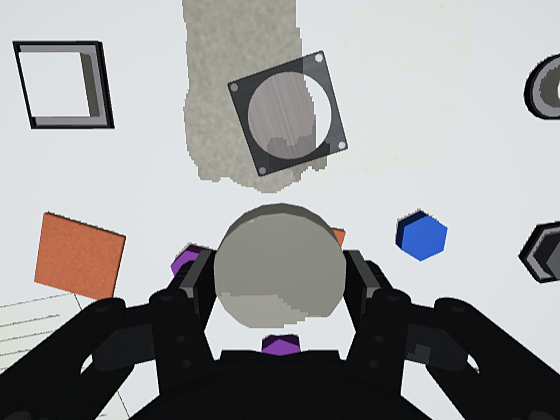

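Run:
```python
from h import *
plan([.4685,-.0376,.085],np.radians(90),n=5)
```

```text
n 5
[[23.1,1.9,-13.9,-0.002,0.000,0.000],[23.1,1.9,-13.9,-0.002,0.000,0.000],[23.1,1.9,-13.8,-0.002,0.000,0.000],[23.1,1.9,-13.8,-0.002,0.000,0.000],[23.1,2.0,-13.8,-0.002,0.000,0.000]]
```

jog_arm:
  commands:
    - [20,2,-14,-0.002,0,0]
    - [20,2,-14,-0.002,0,0]
    - [20,2,-14,-0.002,0,0]
    - [20,2,-14,-0.002,0,0]
    - [20,1,-10,0,0,0]
    - [0,0,0,0,0,0]
    - [0,0,0,0,0,0]

```text
clock: 32.0
position: [0.4672, -0.0391, 0.0994]
tool_rot: [-0.276, 1.566, -0.278]
force: [0.6, -0.2, -1.8]
grip_width: 0.0592
```

Run:
```python
from h import *
R,p=toolpose();print(p,np.degrees(yawnow()),R[:,0],observe()['clock'])
plan([.4685,-.0376,.06],np.radians(90),n=3)
```

```text
[ 0.46724136 -0.03906574  0.09941808] 89.90232964701792 [ 0.00484725 -0.00138363 -0.99998729] 32.0
n 3
[[13.1,0.5,0.4,-0.001,0.002,0.000],[13.1,0.5,0.4,-0.001,0.002,0.000],[13.1,0.5,0.4,-0.001,0.002,0.000]]
```

jog_arm:
  commands:
    - [12,0.5,0.4,-0.001,0.002,0]
    - [12,0.5,0.4,-0.001,0.002,0]
    - [12,0.4,0.3,0,0.001,0]
    - [0,0,0,0,0,0]
    - [0,0,0,0,0,0]

```text
clock: 32.5
position: [0.4712, -0.0378, 0.0621]
tool_rot: [-0.372, 1.567, -0.372]
force: [-1.0, 0.0, -1.6]
grip_width: 0.0593
```

Run:
```python
from h import *
c,im,P=snap('w36');R,p=P;print(p,np.degrees(yawnow()),R[:,0],observe()['clock'])
plan([.4685,-.0376,.036],np.radians(90),n=2)
save('w36c.png',cv2.resize(im[120:360,120:440],None,fx=2.4,fy=2.4,interpolation=cv2.INTER_CUBIC))
```

```text
[ 0.47119027 -0.03776308  0.06210303] 90.01604419220467 [ 0.0032458  -0.00126573 -0.99999393] 32.55
n 2
[[13.1,0.1,-1.4,0.000,0.002,0.001],[13.1,0.1,-1.3,0.000,0.002,0.001]]
```

View pics/w36c.png

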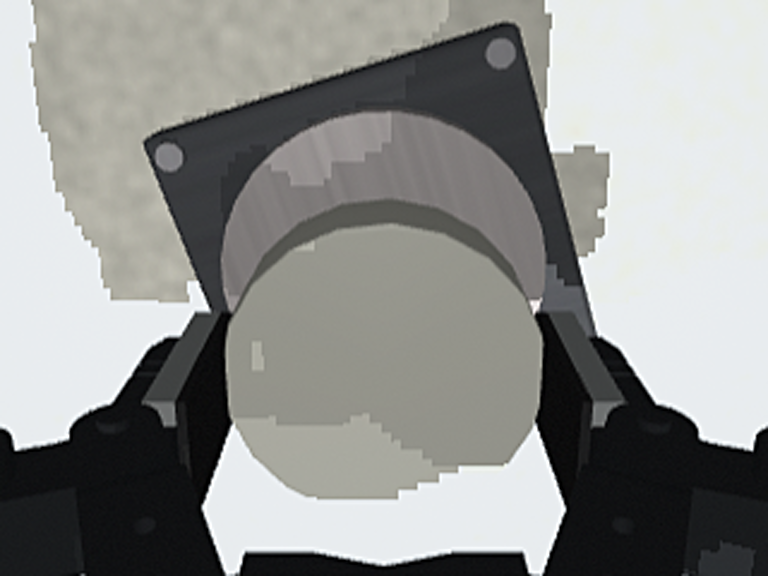

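jog_arm:
  commands:
    - [11,0,-1.4,0,0.002,0.001]
    - [10,0,-1.4,0,0.001,0]
    - [0,0,0,0,0,0]
    - [0,0,0,0,0,0]
    - [0,0,0,0,0,0]

```text
clock: 33.05
position: [0.4683, -0.0378, 0.0396]
tool_rot: [-0.383, 1.57, -0.383]
force: [0.6, -0.1, -1.9]
grip_width: 0.0594
```

Run:
```python
from h import *
c,im,P=snap('w37');R,p=P;print(p,np.degrees(yawnow()),R[:,0],observe()['clock'],observe()['force'])
plan([.4685,-.0376,.0345],np.radians(90),n=1)
save('w37c.png',cv2.resize(im[120:360,120:440],None,fx=2.4,fy=2.4,interpolation=cv2.INTER_CUBIC))
```

```text
[ 0.468262   -0.03780132  0.03955965] 90.0086868467898 [ 3.83245140e-04 -1.54289613e-04 -9.99999915e-01] 33.1 [ 0.33796678 -0.00927846 -1.92154063]
n 1
[[5.1,0.2,0.2,0.000,0.001,0.000]]
```

View pics/w37c.png

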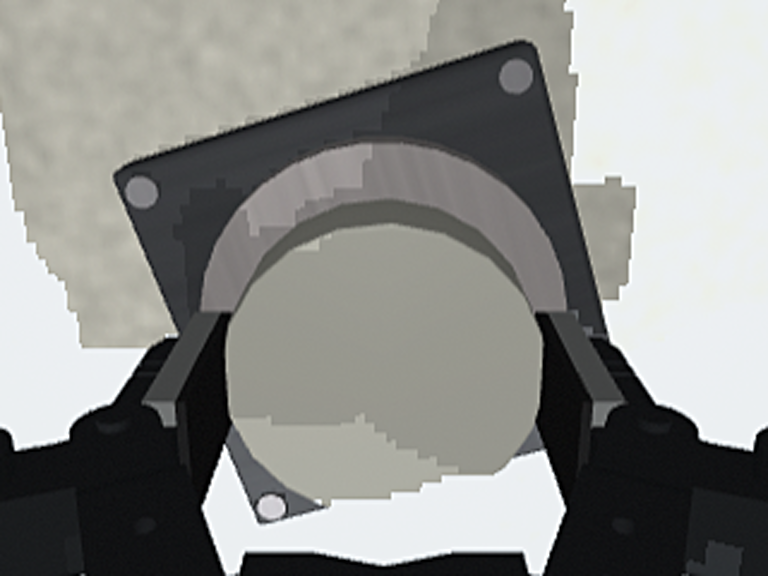

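jog_arm:
  commands:
    - [2.5,0.1,0.2,0,0,0]
    - [1.5,0,0,0,0,0]
    - [0,0,0,0,0,0]

```text
clock: 33.4
position: [0.469, -0.0377, 0.0358]
tool_rot: [-0.07, 1.569, -0.069]
force: [-0.1, -0.3, -1.3]
grip_width: 0.0593
```

jog_arm:
  commands:
    - [1,0,0,0,0,0]
    - [0,0,0,0,0,0]

```text
clock: 33.6
position: [0.469, -0.0377, 0.0348]
tool_rot: [-0.076, 1.569, -0.076]
force: [0.6, 0.1, -2.3]
grip_width: 0.0596
```

jog_arm:
  commands:
    - [0.7,0,-0.3,0,0,0]
    - [0,0,0,0,0,0]
    - [0,0,0,0,0,0]

```text
clock: 33.9
position: [0.4687, -0.0377, 0.0341]
tool_rot: [-0.072, 1.569, -0.071]
force: [0.0, -0.5, -1.8]
grip_width: 0.06
```

Run:
```python
from h import *
c,im,P=snap('w38');R,p=P;print(p,np.degrees(yawnow()),R[:,0],observe()['clock'],observe()['force'])
save('w38c.png',cv2.resize(im[120:360,120:440],None,fx=2.4,fy=2.4,interpolation=cv2.INTER_CUBIC))
```

```text
[ 0.4687076  -0.03767227  0.03409587] 90.00568902064332 [ 1.87196918e-03 -1.33886381e-04 -9.99998239e-01] 33.95 [-0.43820642  0.27528605 -0.98730869]
```

View pics/w38c.png

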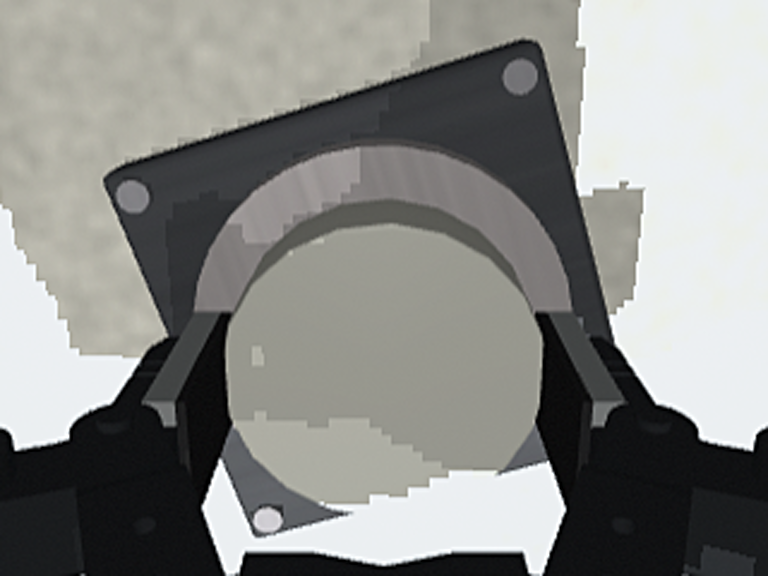

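Run:
```python
from h import *
c,im=load('w38')
for q in ((385,145),(385,199)): print(c.atz((q[0]/2.4-.3+120,q[1]/2.4-.3+120),.02).round(4))
```

```text
[ 0.4279 -0.0369  0.02  ]
[ 0.4389 -0.0369  0.02  ]
```

jog_arm:
  commands:
    - [-1,0,-1.2,0,0.001,0]
    - [0,0,0,0,0,0]
    - [0.8,0,0,0,0,0]
    - [0.5,0,0,0,0,0]
    - [0,0,0,0,0,0]

```text
clock: 34.45
position: [0.4674, -0.0377, 0.0339]
tool_rot: [-0.128, 1.57, -0.127]
force: [0.1, 0.4, -1.7]
grip_width: 0.0594
```

Run:
```python
from h import *
c,im,P=snap('w39');R,p=P;print(p,np.degrees(yawnow()),R[:,0],observe()['clock'],observe()['force'])
g=cv2.cvtColor(cv2.resize(im[120:360,120:440],None,fx=2.4,fy=2.4,interpolation=cv2.INTER_CUBIC),cv2.COLOR_RGB2GRAY)
print(g[130:235:2,385].tolist()); print(load('w38')[1][178:215,280].mean(1).round().tolist()); print(im[178:215,280].mean(1).round().tolist())
```

```text
[ 0.46742616 -0.03767652  0.0338652 ] 90.01359275921895 [ 9.14121724e-04 -1.17105944e-04 -9.99999575e-01] 34.5 [-0.68531476 -0.47508558 -2.63297724]
[53, 54, 55, 55, 56, 56, 53, 63, 72, 70, 71, 92, 119, 132, 131, 128, 128, 127, 127, 127, 126, 126, 126, 125, 124, 125, 124, 125, 125, 127, 127, 127, 129, 127, 112, 92, 85, 87, 88, 89, 90, 89, 91, 91, 89, 86, 99, 139, 162, 163, 157, 155, 155]
[69.0, 70.0, 88.0, 123.0, 133.0, 130.0, 129.0, 128.0, 129.0, 128.0, 126.0, 126.0, 127.0, 125.0, 125.0, 126.0, 126.0, 127.0, 126.0, 127.0, 127.0, 128.0, 129.0, 131.0, 118.0, 93.0, 85.0, 88.0, 87.0, 88.0, 89.0, 89.0, 89.0, 86.0, 90.0, 136.0, 161.0]
[56.0, 55.0, 66.0, 73.0, 68.0, 89.0, 122.0, 132.0, 129.0, 128.0, 128.0, 127.0, 127.0, 126.0, 126.0, 125.0, 124.0, 125.0, 125.0, 126.0, 127.0, 127.0, 127.0, 129.0, 118.0, 92.0, 84.0, 87.0, 87.0, 89.0, 88.0, 89.0, 89.0, 87.0, 90.0, 134.0, 161.0]
```

Run:
```python
from h import *
c,im=load('w39')
for q in ((280,183.3),(280,202.6),(280,212.8)): print(c.atz(q,.02).round(4),c.atz(q,.038).round(4))
```

```text
[ 0.4281 -0.037   0.02  ] [ 0.4244 -0.037   0.038 ]
[ 0.4375 -0.037   0.02  ] [ 0.4326 -0.037   0.038 ]
[ 0.4427 -0.037   0.02  ] [ 0.4371 -0.037   0.038 ]
```

jog_arm:
  commands:
    - [0.6,0,0,0,0,0]
    - [0,0,0,0,0,0]

```text
clock: 34.7
position: [0.4675, -0.0377, 0.0338]
tool_rot: [-0.043, 1.57, -0.042]
force: [0.4, -0.1, -2.0]
grip_width: 0.0595
```

jog_arm:
  commands:
    - [0.6,0,0,0,0,0]
    - [0,0,0,0,0,0]

```text
clock: 34.9
position: [0.4675, -0.0377, 0.0338]
tool_rot: [0.005, 1.569, 0.005]
force: [0.7, 0.2, -1.9]
grip_width: 0.0594
```

jog_arm:
  commands:
    - [1.2,0,0,0,0,0]
    - [0,0,0,0,0,0]

```text
clock: 35.1
position: [0.4677, -0.0377, 0.0338]
tool_rot: [0.057, 1.569, 0.057]
force: [-0.6, -0.8, -2.0]
grip_width: 0.0596
```

The height no longer changes when commanded down, so the disc is resting on the plate. I'll release it.

jog_arm:
  commands:
    - [0,0,0,0,0,0]
    - [0,0,0,0,0,0]
    - [0,0,0,0,0,0]
    - [0,0,0,0,0,0]
    - [0,0,0,0,0,0]
  gripper: 0

```text
clock: 35.6
position: [0.468, -0.0377, 0.0337]
tool_rot: [0.028, 1.568, 0.028]
force: [-0.4, 1.1, -0.5]
grip_width: 0.086
```

jog_arm:
  commands:
    - [-20,0,0,0,0,0]
    - [-40,0,0,0,0,0]
    - [-40,0,0,0,0,0]
    - [-35,0,0,0,0,0]
    - [0,0,0,0,0,0]
    - [0,0,0,0,0,0]

```text
clock: 36.2
position: [0.4669, -0.0377, 0.1729]
tool_rot: [0.492, 1.57, 0.492]
force: [-0.0, 0.2, -0.7]
grip_width: 0.0859
```

Run:
```python
from h import *
c,im,P=snap('w40');R,p=P;print(p,np.degrees(yawnow()),R[:,0],observe()['clock'],observe()['force'],observe()['grip_width'])
print('plate',fitdisc(c,im,(468.2,-37.3),.020,40.)); print('disc',[fitdisc(c,im,g,.038,31.) for g in((467,-37.3),(469,-37.3))])
save('w40b.png',cv2.resize(im[:350],None,fx=1.42,fy=1.42))
```

```text
[ 0.46687853 -0.03769804  0.1728699 ] 89.98403069102208 [ 4.38330853e-04  2.34976889e-04 -9.99999876e-01] 36.25 [ 0.23809243 -0.60401005  0.24005941] 0.08524428590084872
plate (array([468.03, -37.4 ,  39.91]), 120, np.float64(0.11))
disc [(array([470.  , -36.83,  31.75]), 118, np.float64(0.75)), (array([470.01, -36.96,  31.75]), 118, np.float64(0.72))]
```

View pics/w40b.png

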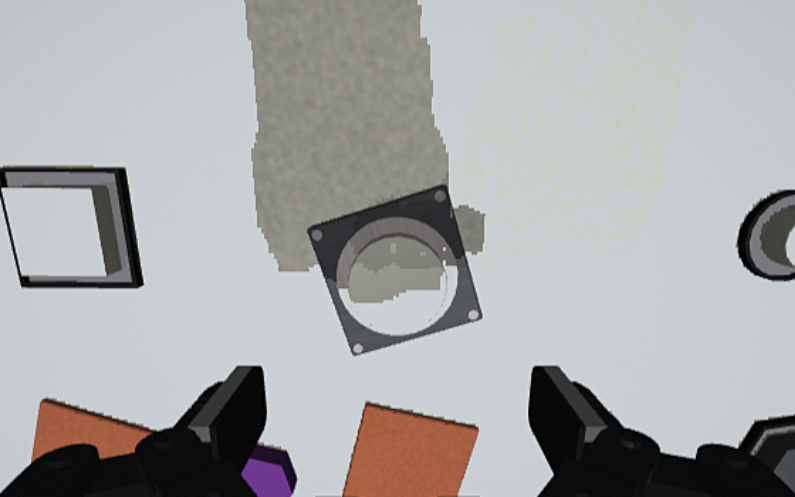

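Run:
```python
from h import *
c,im=load('w40')
cr=cv2.resize(im[120:260,205:350],None,fx=4.2,fy=4.2,interpolation=cv2.INTER_CUBIC).astype(float)
save('w40d.png',np.clip((cr-90)*1.6,0,255).astype(np.uint8))
for g in ((468,-37.5),): print(c.proj([g[0]/1000,g[1]/1000,.038]))
```

```text
[279.07804327 200.58918573]
```

View pics/w40d.png

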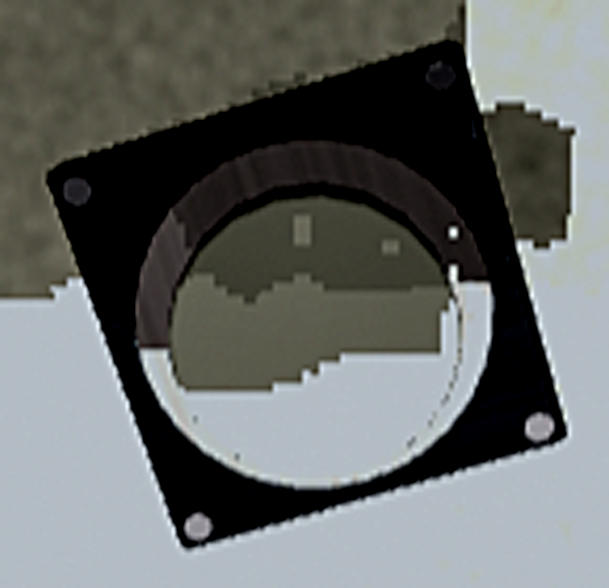

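Run:
```python
from h import *
c,im=load('w40')
f=lambda x,y:(x/4.2-.38+205,y/4.2-.38+120)
for q,z in (((316,196),.038),((316,183),.02),((314,140),.02),((172,330),.038),((461,330),.038)): print(q,z,c.atz(f(*q),z).round(4))
```

```text
(316, 196) 0.038 [ 0.4378 -0.0368  0.038 ]
(316, 183) 0.02 [ 0.4377 -0.0368  0.02  ]
(314, 140) 0.02 [ 0.4285 -0.0372  0.02  ]
(172, 330) 0.038 [ 0.4658 -0.0668  0.038 ]
(461, 330) 0.038 [ 0.4659 -0.0066  0.038 ]
```

Run:
```python
from h import *
im=grab_frame('scene'); save('fs.png',cv2.resize(np.clip(im[150:330,90:500].astype(float)*1.5,0,255).astype(np.uint8),None,fx=1.95,fy=1.95,interpolation=cv2.INTER_CUBIC))
top=Cam('top');sc=Cam('scene')
grab_frame('top')
for n in('jar','lens_tube'):
    a=nets.pinpoint('scene',n);b=nets.pinpoint('top',n); print(n,a[0]['location'] if a else None,b[0]['location'] if b else None, tri([(sc,a[0]['location']),(top,b[0]['location'])])[0].round(3) if a and b else '')
print(observe()['clock'])
```

```text
jar [449.7, 251.1] [144.7, 230.3] [ 0.54   0.392 -0.003]
lens_tube [127.2, 198.2] [410.1, 224.8] [ 0.553 -0.393  0.007]
36.55
```

View pics/fs.png

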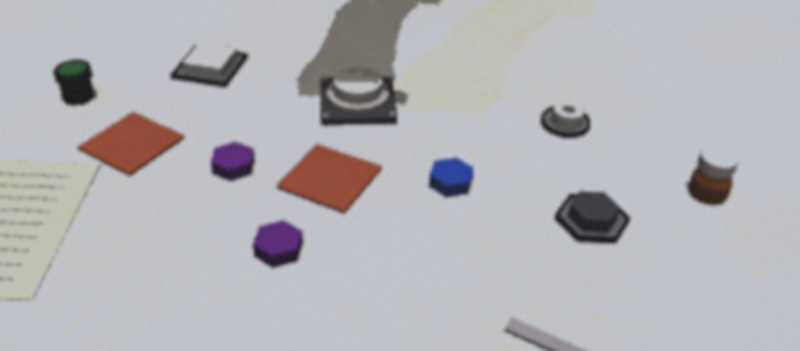

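The scene view shows all four pieces flat in their places and the jar and lens tube still standing. I'm handing the job in.

Run:
```python
from h import *
print(bot.job_done(), observe()['clock'])
```

```text
the job is handed in; nothing more can be done
the job is handed in; nothing more can be done
```

The job is done and handed in at about 37 s of the 109 s allowed. The ring is in the round tray, the hexagonal block in the hexagonal tray and the square tile in the square tray. The disc went last, onto the measuring stage. The gripper is open about 14 cm above the stage, touching nothing.

- **Pieces in trays:** The ring measured about 1.6 mm from the centre of its tray. I checked the hexagonal block and the tile only by eye in the wrist and scene pictures; both lie flat inside their rims.
- **Disc:** My edge measurements put it within about 1 mm of the plate's centre. They also show it flat at plate height. An automatic circle fit put it about 2 mm off in x. I trusted it less because the lit plate and disc have little contrast and its radius came out too large.
- **Jar and lens tube:** Both still stand. The jar measured about 2 mm from its first position. The lens tube measured about 9 mm off in x, but nothing went near it, so I put that down to the coarse top-view detection.
- **Sizes and heights:** Close-up sizes of the tile and disc came out about 2% small. Triangulated heights were within about 3 mm of the stated values, apart from two corners of the tile. Centring was not affected.

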